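# Push the bread case window up to its mark

### The job

With your fingertips, push the sliding glass window of the bread case up from beneath its steel lip until the red pointer at the lip's end is level with the middle of the red mark on the upright, then take your hand away and leave the window standing there. Only push from below: do not grip the lip or touch its black top strip or its pointer, and leave the mug, the jar and the spatula where they are.

Things in the scene. Friction and masses are not known exactly. Their poses are not given: they have to be found in the camera images.
- case: White bread case, fixed, back open. Origin on the counter under the middle of the window; x points away from the robot into the case, y left along the window. Base 440 mm wide, 96 high, its front at x = -15 mm. Two 30 mm uprights at y = +-205 mm, 480 high, joined at the top; the window, 368 mm wide, slides up between them (front x = -8 mm). Brass counterweight at the left, sinks as it rises.
- sash (a joint): Height of the window above its shut position, m: 0 shut, 0.2 at its upper stop; it starts 0 to 0.05 m open. The counterweight carries its 0.8 kg, so pushing it up takes only about 2 to 5 N and it stays where it is left.
- lip: Flat steel lip at the window's foot, rises with it: 42 mm deep (x 0 to 42), 180 wide (y +-90), 8 thick. Origin: middle of its outer (robot side) lower edge, 50 mm in front of the window's plane, 105 mm above the counter when shut; axes as the case's. Free space below, to the base's front at x = 35. Fingers slanting forward and down, put under the outer edge and moved straight up, carry it up.
- lip_top: Black strip (26 x 170 x 3 mm) on the lip's upper face, 14 mm back from its outer edge, together with the red pointer, a flat tongue (12 mm wide, 4 thick) standing out to the right from the lip's right end. Not to be touched. Same origin and axes as the lip.
- pointer (a point): Tip of the red pointer, at the middle of its thickness: 4 mm above the lip's underside, 164 mm to the right (-y) of the lip's middle, 20 mm in front of the window's plane. It rises with the window.
- mark: Red clip on the front of the right upright that marks the height, fixed for the run: 30 mm deep (x), 36 mm wide (y), 16 mm high. Origin at its centre; its height above the counter differs from run to run (195 to 295 mm). It stands to the right of the pointer's path, 14 to 16 mm beyond the pointer's tip, and does not block it.
- mug: Blue mug, loose, 76 mm across and 90 mm high with a handle at its +y side, standing on the counter in front of the case to one side of the lip. Origin at the centre of its underside.
- jar: Amber jar with a red cap, loose, 70 mm across and 110 mm high, on the counter in front of the case on the other side. Origin at the centre of its underside.
- spatula: Spatula with red handle, loose, lying flat on the counter between the robot and the case, roughly along the lip; 280 mm long, 20 mm high at most. Origin at the middle of its underside. Its x axis runs along it from handle to blade.

How it is judged:
By the outcome, as a careful person would: the job done as asked, in the order asked, and still so for the second after the job is handed in, with the robot touching nothing.
It also fails if it takes over 42 s, if anything falls off the work surface, if the arm or the gripper's body presses on something with over 40 N, if the wrist force passes 120 N, or if a joint passes its speed limit or range.

### The arm

A 6-joint arm with a two-finger parallel gripper is mounted at the origin on the work surface. World frame = base frame: x ahead of the robot, y to its left, z up, the work surface at z = 0. Lengths are in mm, angles in rad, forces in N, time in s.
With the tool pointing down it reaches from about 350 to 975 mm from the base axis. Payload 7.1 kg.
Tool frame: the origin (TCP) lies at the very end of the fingers, on their centre line; the grasp point (between the pads) lies 19 mm behind it; y points along the fingers, x is the direction in which the jaws open and shut, and the axes are right-handed (so a half turn about y gives the same grasp; the last joint's range is limited). The gripper opens to 88 mm and grips with 3 to 60 N. Pads are 20 mm wide; open, the fingers measure 115 mm over their backs; the gripper's body (75 mm by 178 mm) begins 61 mm behind the grasp point.
Start: joints at [-1.36, 0.423, 1.63, -0, 1.089, -0.019], TCP at [142.384, -608.549, 222.675] pointing down, gripper open.
Joint ranges: [-3, 3], [-0.9, 2.11], [0.09, 2.58], [-1.31, 4.45], [0.11, 2.69], [-2.54, 2.54]. Speed limits (rad/s): [2.39, 2.39, 3.01, 3.14, 3.14, 3.14].

### API

Orientations are given as a rotation vector (axis times angle).
In Python, from workcell import ctrl gives the robot as it stands. The module is installed in compiled form; this text tells all that it offers.
- The arm moves only by the tool carry_out, never from a script. Its arguments are lists of equal length, an entry for each row: "delta_pos": the shift along the tool's x, y, z in cm, a list of three; "rotation": the turn, a rotation vector about the tool's x, y, z in rad, a list of three. In form: {"delta_pos": [[dx, dy, dz], ...], "rotation": [[wx, wy, wz], ...]}. A call has 1 to 12 rows; each row is the pose to reach, as a shift and turn from the pose commanded when the call began, along the tool's axes at that moment; what a row does not reach only later rows make up. A row lasts 1/12 s, in which the tool goes at most 41.7 mm and 7.16 degrees, less where a joint would pass 70% of its speed; a pose out of reach is approached as far as the arm can. A call with a gripper value outside its range is refused whole. "hand" is the closure in counts, from 0 (fully open) to 255 (shut), set as the call begins (left out, the last holds). The fingers move at their own pace and stop on an object; the grip force is fixed at half the most. Time passes only in rows, so rows that repeat a pose let the fingers close. It gives the time, the measured TCP pose, the force and the opening at its end, in the units of the state.
- ctrl.get_obs(): the state, without advancing time (a new reading comes with each control period).
- ctrl.get_image(name): name is "scene" or "top"; returns the picture (420x560x3 uint8, red, green, blue); there is no depth.
- ctrl.camera_info(name): a dict with "fov_y" (degrees; the focal length in pixels is half the picture's height over the tangent of half this angle, whatever the lens; pixels are square), "cx", "cy" (the principal point, pixels), "R" (3x3) and "t" (3): a world point X has camera coordinates R X + t. Camera axes: x right, y down, z forward; pixel columns grow to the right and rows downward; lengths in mm; the calibration is good to about 2 mm. A picture is of the moment at which its call begins. camera_info takes no time and is no camera call.
- ctrl.close_job(): hands the job in, once; it reports no verdict.
The state is a dict: "t": time; "qpos": joint angles; "qvel": joint speeds; "joint_torque": joint torques, N m; "ee_pos": TCP position; "orientation": TCP orientation; "ft_force": force on the tool from outside, world axes, zero at the start; "moment": the same for the moment, N m; "width": finger opening in mm.
Only numpy, scipy, OpenCV 4.12 (cv2) and the standard library are available. Lean on these libraries where they do the work, as an engineer would, in place of code of your own. Each camera call takes 0.05 s, during which the arm holds its last target.

## Working session

There is one attempt and no reset: what is moved stays moved. The work goes in short steps, Python scripts to look and compute and a tool call to move; the robot and the scene stay as the last step left them, time stands still between calls to the robot, and variables do not carry over. Pictures are saved under pics/ and viewed, and the job is handed in when it is done.

Besides the shell and the picture viewer there is one more tool, called after "Request:" as a command line: name --argument value ..., lists and objects as JSON in quotes. carry_out: Moves the arm, as the interface text tells. Its arguments: {"type":"object","properties":{"delta_pos":{"type":"array","items":{"type":"array","items":{"type":"number"}}},"rotation":{"type":"array","items":{"type":"array","items":{"type":"number"}}},"hand":{"type":"number"}},"required":["delta_pos","rotation"]}

```bash
mkdir -p pics
python3 - <<'E'
from workcell import ctrl
import cv2
o=ctrl.get_obs()
print({k:o[k] for k in('t','ee_pos','orientation','width','ft_force')})
for n in('scene','top'):
    print(n,ctrl.camera_info(n))
    cv2.imwrite(f'pics/{n}0.png',ctrl.get_image(n)[:,:,::-1])
E
```

```text
{'t': 0.0, 'ee_pos': array([ 142.28222225, -608.02249459,  221.92877113]), 'orientation': array([-1.30818574,  1.03907379, -1.03715216]), 'width': 87.87755202446506, 'ft_force': array([-0.63830421,  0.41494637, -0.08721361])}
scene {'fov_y': 53.63389381579814, 'cx': 276.6235485707225, 'cy': 206.159589197452, 'R': array([[-0.99691687, -0.07793581, -0.00909799],
       [-0.04761871,  0.69308237, -0.71928387],
       [ 0.06236362, -0.71663298, -0.69465671]]), 't': array([532.01829381, 119.91224123, 900.38656302])}
top {'fov_y': 47.40810697309763, 'cx': 277.5197621539756, 'cy': 215.80340283682352, 'R': array([[-0.02311019, -0.99950739, -0.0212341 ],
       [-0.99036955,  0.02578872, -0.13602609],
       [ 0.13650668,  0.01788602, -0.99047767]]), 't': array([  69.83917508,  562.73361189, 1051.71194075])}
```

View pics/scene0.png

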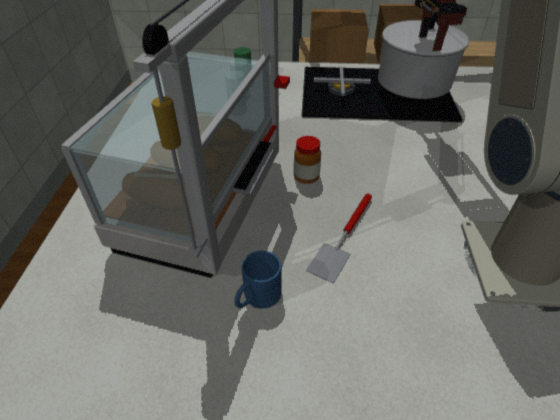

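View pics/top0.png

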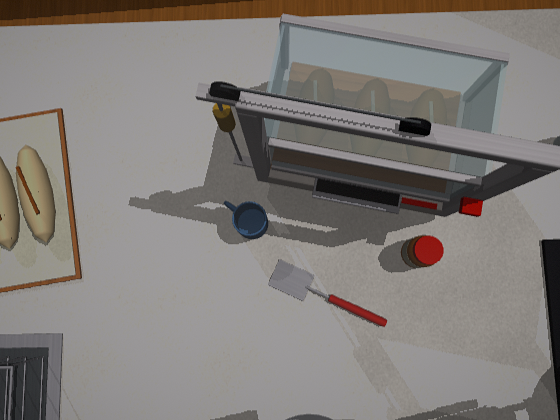

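The scene view shows the lip's black strip near (255,168), the pointer near (270,133) and the mark near (282,82). In the top view they are near (357,193), (418,203) and (471,207). The mug, jar and spatula are in front of the case. I'll zoom in and segment these.

```bash
cat > h.py <<'E'
import numpy as np, cv2
from workcell import ctrl
CI={n:ctrl.camera_info(n) for n in('scene','top')}
def K(n):
    f=210/np.tan(np.radians(CI[n]['fov_y'])/2); return f
def ray(n,uv):
    c=CI[n];R=np.array(c['R']);t=np.array(c['t']);f=K(n)
    d=R.T@np.array([(uv[0]-c['cx'])/f,(uv[1]-c['cy'])/f,1.]); return -R.T@t,d/np.linalg.norm(d)
def plane(n,uv,z):
    o,d=ray(n,uv); return o+d*(z-o[2])/d[2]
def tri(a,b):
    o1,d1=ray('scene',a);o2,d2=ray('top',b)
    s=np.linalg.lstsq(np.c_[d1,-d2],o2-o1,rcond=None)[0]
    p,q=o1+s[0]*d1,o2+s[1]*d2; return (p+q)/2,np.linalg.norm(p-q)
def proj(n,X):
    c=CI[n];x=np.array(c['R'])@X+np.array(c['t']);return np.array([c['cx'],c['cy']])+K(n)*x[:2]/x[2]
def red(im):
    h=cv2.cvtColor(im,cv2.COLOR_BGR2HSV); return (((h[...,0]<8)|(h[...,0]>172))&(h[...,1]>150)&(h[...,2]>50)).astype('uint8')
E
python3 - <<'E'
from h import *
for n,(x0,y0,x1,y1) in(('scene',(215,60,315,200)),('top',(290,160,500,230))):
    im=cv2.imread(f'pics/{n}0.png')
    s=4 if n=='scene' else 3.8
    cv2.imwrite(f'pics/{n}0z.png',cv2.resize(im[y0:y1,x0:x1],None,fx=s,fy=s,interpolation=cv2.INTER_CUBIC))
    k,l,st,c=cv2.connectedComponentsWithStats(red(im))
    for i in range(1,k):
        if st[i,4]>15: print(n,st[i],c[i])
E
```

```text
scene [274  76  15  12 150] [281.06666667  81.59333333]
scene [263 125  13  17  84] [269.10714286 133.5952381 ]
scene [297 136  23  19 354] [307.74858757 144.71751412]
scene [344 194  27  39 295] [357.63050847 212.76610169]
top [461 197  22  20 328] [471.5304878 206.1402439]
top [401 198  36  11 198] [418.92929293 203.05555556]
top [414 236  29  29 658] [428.12462006 249.74772036]
top [328 295  59  31 451] [357.76053215 310.43015521]
```

View pics/scene0z.png

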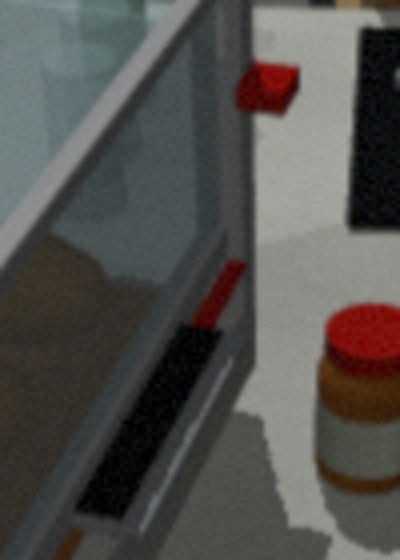

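View pics/top0z.png

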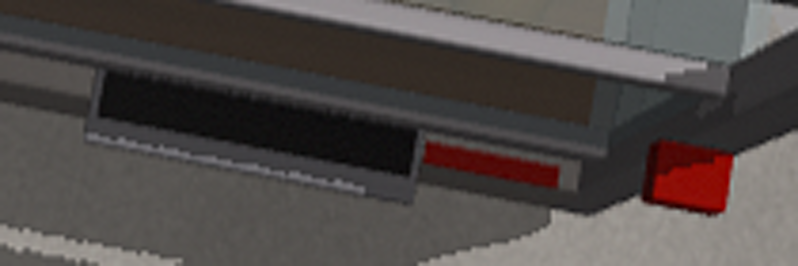

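Run:
```python
from h import *
for n in CI:
    print(n,'cam',-np.array(CI[n]['R']).T@np.array(CI[n]['t']))
m,e=tri((281.07,81.6),(471.5,206.1));print('mark raw',m,e)
# pointer tip
p,e=tri((274.3,125.7),(437.1,206.3));print('tip',p,e)
# strip corners
im=cv2.imread('pics/top0.png')
S={'RB':((215+222/4,60+333/4),(290+420/3.8,160+130/3.8)),'LB?':((215+78/4,60+512/4),(290+97/3.8,160+115/3.8)),'RF':((215+190/4,60+325/4),(290+423/3.8,160+134/3.8))}
for n,(x0,y0,x1,y1) in(('scene',(220,130,275,200)),('top',(305,170,405,210))):
    im=cv2.imread(f'pics/{n}0.png')[y0:y1,x0:x1]
    b=(im.max(2)<38).astype('uint8')
    k,l,st,c=cv2.connectedComponentsWithStats(b)
    i=1+np.argmax(st[1:,4]); cs,_=cv2.findContours((l==i).astype('uint8'),0,1)
    c=max(cs,key=cv2.contourArea);r=cv2.minAreaRect(c);q=cv2.approxPolyDP(cv2.convexHull(c),3,True)[:,0]
    print(n,st[i],q+[x0,y0],np.array(r[0])+[x0,y0],r[1:])
```

```text
scene cam [479.93670819 603.60092504 716.55080269]
top cam [ 415.3625214   36.4816552 1119.7266181]
mark raw [ 544.47488914 -303.43277959  246.89151598] 0.2671599904849031
tip [ 560.2459826  -273.51605218  143.94778577] 1.469484632547118
scene [ 14  10  37  50 629] [[269 142]
 [245 189]
 [234 187]
 [260 140]] [251.78025055 164.65287018] ((12.051114082336426, 56.26512908935547), 28.610458374023438)
top [  11    8   84   28 1071] [[317 180]
 [398 193]
 [398 202]
 [393 205]
 [316 190]] [357.37010574 191.58776283] ((83.73631286621094, 13.111510276794434), 10.954063415527344)
```

Run:
```python
from h import *
P={}
for k,a,b in(('oR',(215+220/4,60+338/4),(290+413/3.8,160+176/3.8)),('oL',(215+122/4,60+518/4),(290+98/3.8,160+115/3.8)),('iR',(215+193/4,60+325/4),(290+422/3.8,160+132/3.8)),('tip',(274.3,125.7),(437.1,206.3))):
    P[k],e=tri(a,b);print(k,P[k],e)
L={'oR':(14,-85,11),'oL':(14,85,11),'iR':(40,-85,11),'tip':(30,-164,4)}
A=np.array([L[k] for k in P],float);B=np.array([P[k] for k in P])
# planar Kabsch + z mean
a=A[:,:2]-A[:,:2].mean(0);b=B[:,:2]-B[:,:2].mean(0)
yaw=np.arctan2((a[:,0]*b[:,1]-a[:,1]*b[:,0]).sum(),(a*b).sum())
c,s=np.cos(yaw),np.sin(yaw);R=np.array([[c,-s,0],[s,c,0],[0,0,1]])
t=B.mean(0)-R@A.mean(0);print('yaw',yaw,'lip origin',t,'res\n',(B-(A@R.T+t)).round(1))
# mark: correct mask centroid by silhouette centroid of box at raw pos
raw={'scene':np.array((281.07,81.6)),'top':np.array((471.53,206.14))}
m=tri(raw['scene'],raw['top'])[0]
for _ in range(4):
    uv={}
    for n in raw:
        C=np.array([proj(n,m+R@np.array([x,y,z])) for x in(-15,15) for y in(-18,18) for z in(-8,8)],np.float32)
        M=cv2.moments(cv2.convexHull(C)); cen=np.array([M['m10'],M['m01']])/M['m00']
        uv[n]=raw[n]+proj(n,m)-cen
        if _==3: print(n,'pred area',M['m00'])
    m,e=tri(uv['scene'],uv['top'])
print('mark',m,e,'in lip frame',R.T@(m-t))
# mug/jar/spatula
for nm,uv,z in(('mug top',(250,220),90),('jar top',(428.1,249.7),110),('spat',(330,297),5)):
    w=plane('top',uv,z);print(nm,w,'lipframe',R.T@(w-t))
print('pointer z',P['tip'][2], t[2]+4)
```

```text
oR [ 563.25827768 -195.5538239   142.52172919] 0.025078522596109744
oL [599.22179592 -26.02788693 149.68582278] 1.670206202949912
iR [ 582.84469101 -200.24909069  148.29829491] 6.7249114280693005
tip [ 560.2459826  -273.51605218  143.94778577] 1.469484632547118
yaw -0.2222693449494868 lip origin [ 566.21801496 -107.71721136  136.86340816] res
 [[ 2.1 -1.8 -5.3]
 [ 0.6  1.9  1.8]
 [-3.7 -0.8  0.4]
 [ 0.9  0.8  3.1]]
scene pred area 197.41140768665355
top pred area 409.930145758437
mark [ 544.30705402 -303.12349303  247.19264529] 0.26494628340013765 in lip frame [  21.70414044 -195.4293617   110.32923713]
mug top [549.63086103 115.10083806  90.        ] lipframe [-65.29794179 213.68012454 -46.86340816]
jar top [ 474.5788692  -259.32914555  110.        ] lipframe [ -55.96289833 -168.08350792  -26.86340816]
spat [377.8854962  -59.42520761   5.        ] lipframe [-194.34515036    5.58728729 -131.86340816]
pointer z 143.94778576616602 140.86340816158673
```

```bash
cat >> h.py <<'E'
from scipy.spatial.transform import Rotation as Ro
YAW=-0.222; T0=np.array([566.2,-107.7,137.])
def RL(): return Ro.from_euler('z',YAW).as_matrix()
def toolR(slant,flip=1):
    y=RL()@np.array([np.cos(slant),0,-np.sin(slant)]); x=flip*(RL()@np.array([0,1.,0])); return np.c_[x,y,np.cross(x,y)]
def delta(pos,R):
    o=ctrl.get_obs();Rc=Ro.from_rotvec(o['orientation']).as_matrix()
    d=Rc.T@(np.array(pos)-o['ee_pos'])/10
    w=Ro.from_matrix(Rc.T@R).as_rotvec(); return d.round(2),w.round(3)
E
python3 - <<'E'
from h import *
o=ctrl.get_obs();print(Ro.from_rotvec(o['orientation']).as_matrix().round(3))
for f in(1,-1):
    print(f,toolR(np.radians(35),f).round(3).tolist())
    for sl in (90,35):
        print(delta((400,-70,260),toolR(np.radians(sl),f)))
# better mark mask
for n,(x0,y0,x1,y1) in(('scene',(265,68,297,96)),('top',(452,188,492,222))):
    im=cv2.imread(f'pics/{n}0.png')[y0:y1,x0:x1].astype(int)
    m=((im[...,2]>im[...,1]*1.6)&(im[...,2]>im[...,1]+15)).astype('uint8')
    k,l,st,c=cv2.connectedComponentsWithStats(m);i=1+np.argmax(st[1:,4]);print(n,st[i]+[x0,y0,0,0,0],c[i]+[x0,y0])
    cv2.imwrite(f'pics/{n}mk.png',cv2.resize(np.hstack([im.astype('uint8'),np.repeat(m[...,None]*255,3,2)]),None,fx=9,fy=9,interpolation=0))
E
```

```text
[[ 0.228 -0.     0.974]
 [-0.974  0.001  0.228]
 [-0.001 -1.     0.   ]]
1 [[0.22, 0.799, -0.56], [0.975, -0.18, 0.126], [0.0, -0.574, -0.819]]
(array([-46.53,  -3.74,  37.35]), array([-2.00e-03, -2.69e+00, -0.00e+00]))
(array([-46.53,  -3.74,  37.35]), array([-0.291, -2.418, -1.259]))
-1 [[-0.22, 0.799, 0.56], [-0.975, -0.18, -0.126], [-0.0, -0.574, 0.819]]
(array([-46.53,  -3.74,  37.35]), array([ 0.   ,  0.452, -0.001]))
(array([-46.53,  -3.74,  37.35]), array([ 0.943,  0.416, -0.218]))
scene [274  75  16  13 161] [281.08074534  81.47204969]
top [459 196  24  21 383] [470.45691906 206.08877285]
```

View pics/scenemk.png

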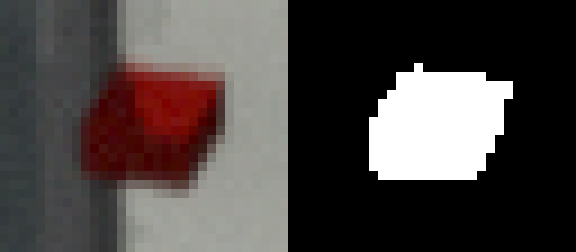

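View pics/topmk.png

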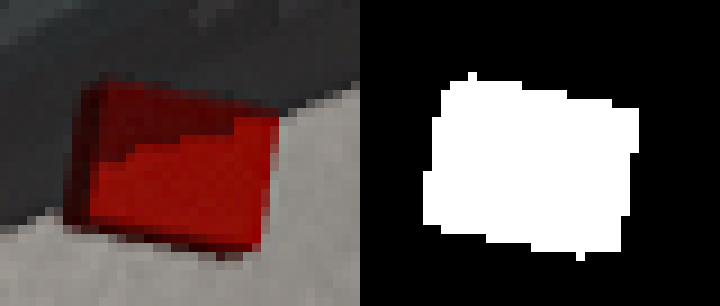

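Both masks of the mark look complete, with centroids at (281.1,81.5) in scene and (470.5,206.1) in top. Next I swing the tool in front of the case.

Request:
carry_out --delta_pos '[[-4, 0, 3.2], [-8, -0.5, 6.4], [-12, -1, 9.6], [-16, -1.5, 12.8], [-20, -2, 16], [-24, -2.5, 19.2], [-28, -3, 22.4], [-32, -3.5, 25.6], [-36, -3.7, 28.8], [-40, -3.7, 32], [-44, -3.7, 35.2], [-46.5, -3.7, 37.3]]' --rotation '[[0, 0.04, 0], [0, 0.08, 0], [0, 0.12, 0], [0, 0.16, 0], [0, 0.2, 0], [0, 0.24, 0], [0, 0.28, 0], [0, 0.32, 0], [0, 0.36, 0], [0, 0.4, 0], [0, 0.43, 0], [0, 0.45, 0]]' --hand 255

```text
t: 1.1
ee_pos: [357.3, -156.7, 257.6]
orientation: [-1.096, 1.371, -1.371]
ft_force: [0.9, -0.3, -0.7]
width: 11.5
```

Run:
```python
from h import *
o=ctrl.get_obs();print(o['t'],o['ee_pos'],o['qpos'],o['width'])
print(delta((400,-70,260),toolR(np.radians(35),-1)))
```

```text
1.1 [ 357.34211678 -156.74974186  257.60808127] [-4.43866995e-01  1.34578684e-02  2.07734840e+00 -1.91906126e-05
  1.05028080e+00  1.34916431e+00] 11.495920191019891
(array([-9.4 , -0.24,  2.25]), array([ 0.959, -0.   ,  0.   ]))
```

Request:
carry_out --delta_pos '[[0, 0, 0], [0, 0, 0], [0, 0, 0]]' --rotation '[[0, 0, 0], [0, 0, 0], [0, 0, 0]]'

```text
t: 1.35
ee_pos: [357.1, -158.5, 257.3]
orientation: [-1.098, 1.368, -1.368]
ft_force: [-0.0, -0.6, -1.0]
width: 0.5
```

Run:
```python
from h import *
o=ctrl.get_obs();print(o['t'],o['ee_pos'],o['qpos'],o['width'])
print(delta(T0+RL()@[-90,0,63],toolR(np.radians(35),-1)))
```

```text
1.35 [ 357.06906164 -158.5249628   257.26548722] [-4.48029310e-01  1.52117209e-02  2.07645395e+00 -3.72769606e-04
  1.05023679e+00  1.34132517e+00] 0.5141613946022296
(array([-9.53,  5.72, 10.32]), array([ 0.96 ,  0.003, -0.002]))
```

Request:
carry_out --delta_pos '[[-1.5, 0, 1.5], [-3, 0, 3], [-4.5, 0.5, 4.5], [-6, 1, 6], [-7.5, 2, 7.5], [-9, 3, 9], [-9.5, 4, 10.3], [-9.5, 5, 10.3], [-9.5, 5.7, 10.3], [-9.5, 5.7, 10.3], [-9.5, 5.7, 10.3], [-9.5, 5.7, 10.3]]' --rotation '[[0.1, 0, 0], [0.2, 0, 0], [0.3, 0, 0], [0.4, 0, 0], [0.5, 0, 0], [0.6, 0, 0], [0.7, 0, 0], [0.8, 0, 0], [0.9, 0, 0], [0.96, 0, 0], [0.96, 0, 0], [0.96, 0, 0]]'

```text
t: 2.35
ee_pos: [462.2, -133.7, 252.9]
orientation: [-0.789, 0.598, -1.7]
ft_force: [-0.7, -0.0, 0.4]
width: 0.6
```

Run:
```python
from h import *
o=ctrl.get_obs();print(o['t'],o['ee_pos'],o['qpos'],o['width'])
R=toolR(np.radians(35),-1)
print('A',delta(T0+RL()@[-90,0,63],R))
print('B',delta(T0+RL()@[-60,0,-45],R))
print('C',delta(T0+RL()@[18,0,-45],R))
for n in CI: cv2.imwrite(f'pics/{n}1.png',ctrl.get_image(n)[:,:,::-1])
```

```text
2.35 [ 462.19406532 -133.68002163  252.92732801] [-0.24217317 -0.03382326  2.38051327 -1.07655674  0.11337652  2.45433459] 0.5949168502037825
A (array([-5.75,  3.72, -2.17]), array([0.23 , 0.187, 0.093]))
B (array([-7.74, 13.66, -6.96]), array([0.23 , 0.187, 0.093]))
C (array([-7.32, 18.88, -1.18]), array([0.23 , 0.187, 0.093]))
```

View pics/scene1.png

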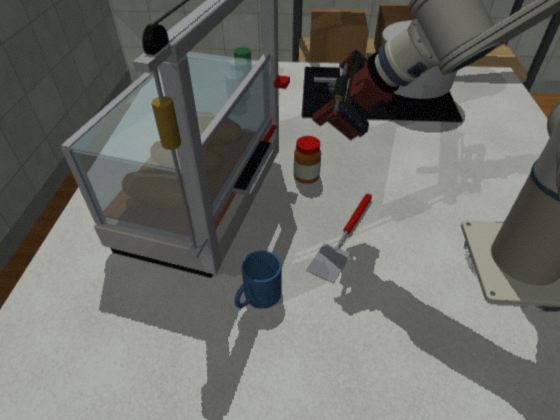

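View pics/top1.png

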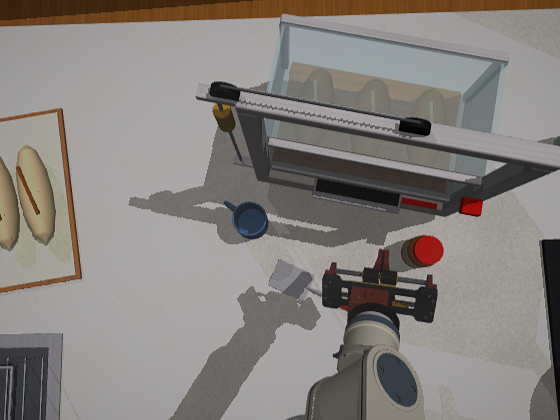

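The wrist reached the lower limit of joint 5, so the tool went sideways; nothing was touched. I'll fit a rough kinematic model from the recorded poses to find a slant the wrist can reach.

```bash
cat > kin.py <<'E'
from h import *
o=ctrl.get_obs()
D=[([-1.36,.423,1.63,0,1.089],[142.384,-608.549,222.675],[0,0,-1]),
([-.448029,.015212,2.076454,0,1.050237],[357.07,-158.52,257.27],Ro.from_rotvec([-1.098,1.368,-1.368]).as_matrix()[:,1]),
([-4.43866995e-01,1.34578684e-02,2.07734840e+00,0,1.05],[357.34,-156.75,257.6],[0,0,-1]),
(o['qpos'],o['ee_pos'],Ro.from_rotvec(o['orientation']).as_matrix()[:,1])]
A=[];b=[]
for q,p,d in D:
    c,s=np.cos(q[0]),np.sin(q[0]);e=np.array([c,s,0]);z=np.array([0,0,1.]);a=q[1]+q[2]
    A.append(np.c_[e,z,np.sin(q[1])*e+np.cos(q[1])*z,np.sin(a)*e+np.cos(a)*z,np.array(d)]);b.append(p)
A=np.vstack(A);b=np.hstack(b)
Ar=np.vstack([A,np.diag([.02,.01,.002,.002,.002])]);br=np.r_[b,0,3,1.2,1.2,.5]
x=np.linalg.lstsq(Ar,br,rcond=None)[0]
if __name__=='__main__':
    print('a1,h,L1,L2,L3',x,np.abs(A@x-b).max(),np.linalg.svd(A)[1])
a1,h,L1,L2,L3=x
def ik(p,slant):
    d=RL()@np.array([np.cos(slant),0,-np.sin(slant)]);w=np.array(p)-L3*d
    r=np.hypot(w[0],w[1])-a1;zz=w[2]-h;D2=r*r+zz*zz
    c3=(D2-L1**2-L2**2)/2/L1/L2
    if abs(c3)>1:return None
    q3=np.arccos(c3);q2=np.arctan2(r,zz)-np.arctan2(L2*np.sin(q3),L1+L2*np.cos(q3))
    return q2,q3,np.pi/2+slant-q2-q3
if __name__=='__main__':
  for sl in(20,25,30,35,40,45,50,55,60):
    print(sl,[np.round(ik(T0+RL()@np.array(v),np.radians(sl)),2) for v in([-90,0,63],[-60,0,-45],[18,0,-26],[18,0,80])])
E
python3 kin.py
```

```text
a1,h,L1,L2,L3 [ 70.23613994 121.81659898 571.65840015 360.36911802 255.65907793] 11.781662997102586 [3.64347146 2.51547653 0.56563867 0.26672088 0.0800402 ]
20 [array([ 0.42,  2.88, -1.38]), array([ 1.17,  3.06, -2.31]), array([ 0.74,  2.69, -1.51]), array([ 0.37,  2.55, -1.  ])]
25 [array([ 0.3 ,  2.8 , -1.09]), array([ 0.92,  2.95, -1.86]), array([ 0.66,  2.64, -1.29]), array([ 0.31,  2.5 , -0.8 ])]
30 [array([ 0.21,  2.72, -0.84]), array([ 0.75,  2.87, -1.52]), array([ 0.58,  2.59, -1.08]), array([ 0.27,  2.44, -0.62])]
35 [array([ 0.15,  2.65, -0.62]), array([ 0.62,  2.79, -1.23]), array([ 0.52,  2.54, -0.88]), array([ 0.24,  2.38, -0.44])]
40 [array([ 0.12,  2.58, -0.43]), array([ 0.53,  2.72, -0.98]), array([ 0.48,  2.48, -0.69]), array([ 0.22,  2.32, -0.28])]
45 [array([ 0.09,  2.52, -0.25]), array([ 0.46,  2.65, -0.76]), array([ 0.44,  2.42, -0.51]), array([ 0.21,  2.26, -0.12])]
50 [array([ 0.08,  2.45, -0.09]), array([ 0.42,  2.58, -0.56]), array([ 0.42,  2.36, -0.34]), array([0.21, 2.2 , 0.03])]
55 [array([0.08, 2.39, 0.06]), array([ 0.38,  2.52, -0.37]), array([ 0.41,  2.3 , -0.18]), array([0.21, 2.14, 0.18])]
60 [array([0.09, 2.33, 0.2 ]), array([ 0.37,  2.45, -0.2 ]), array([ 0.4 ,  2.24, -0.02]), array([0.23, 2.08, 0.32])]
```

Run:
```python
from kin import *
B=[]
for q,p,d in D:
    c,s=np.cos(q[0]),np.sin(q[0]);e=np.array([c,s,0]);z=np.array([0,0,1.]);a=q[1]+q[2]
    B.append(np.c_[np.cos(a)*e-np.sin(a)*z])
    # consistency: tool direction angle to forearm axis vs q5
    f=np.sin(a)*e+np.cos(a)*z
    print(np.arccos(f@np.array(d)),q[4], 'angle')
    if abs(q[3])>.1:
        for t in(0,.1,.2): pass
B=np.vstack([B[i].reshape(3,1) for i in range(4)])
A6=np.c_[A,B];print(np.linalg.svd(A6)[1])
for lam in(.02,.005):
    W=np.diag([1,1,.3,.3,.3,1])*lam
    x=np.linalg.lstsq(np.vstack([A6,W]),np.r_[b,W@[50,250,500,450,200,0]],rcond=None)[0]
    print(x.round(1),np.abs(A6@x-b).max())
```

```text
1.0885926535897932 1.089 angle
1.0499042912651644 1.050237 angle
1.050786385189793 1.05 angle
0.11385922905287921 0.1138592290528789 angle
[3.91898651 2.84830373 0.63277952 0.32683568 0.14473843 0.02301997]
[ 84.1  70.7 575.  330.5 242.8 -23.8] 11.81709685877675
[110.3 -10.  580.5 280.4 221.9 -58.2] 11.82080100335358
```

Run:
```python
from kin import *
B=[]
for q,p,d in D:
    c,s=np.cos(q[0]),np.sin(q[0]);e=np.array([c,s,0]);z=np.array([0,0,1.]);a=q[1]+q[2]
    B.append(np.c_[[-s,c,0]])
B=np.vstack(B)
A6=np.c_[A,B]
for lam in(.02,.005,.001):
    W=np.diag([1,1,.3,.3,.3,1])*lam
    x=np.linalg.lstsq(np.vstack([A6,W]),np.r_[b,W@[50,250,500,450,200,0]],rcond=None)[0]
    print(x.round(1),np.abs(A6@x-b).max())
    import kin
    kin.a1,kin.h,kin.L1,kin.L2,kin.L3=x[:5]
    for sl in(25,35,45,55):
      print(sl,[np.round(ik(T0+RL()@np.array(v),np.radians(sl)),2) for v in([-90,0,63],[-60,0,-45],[18,0,-26],[18,0,80])])
```

```text
[ 51.1 139.3 574.5 381.1 265.3  10.8] 2.9414811876761746
25 [array([ 0.28,  2.77, -1.04]), array([ 0.82,  2.86, -1.67]), array([ 0.63,  2.61, -1.23]), array([ 0.31,  2.49, -0.79])]
35 [array([ 0.14,  2.63, -0.59]), array([ 0.58,  2.74, -1.14]), array([ 0.51,  2.51, -0.84]), array([ 0.23,  2.38, -0.43])]
45 [array([ 0.08,  2.5 , -0.23]), array([ 0.44,  2.61, -0.7 ]), array([ 0.43,  2.4 , -0.48]), array([ 0.21,  2.26, -0.11])]
55 [array([0.07, 2.38, 0.08]), array([ 0.37,  2.49, -0.33]), array([ 0.4 ,  2.28, -0.15]), array([0.21, 2.14, 0.18])]
[ 52.9 137.3 574.7 378.9 264.6  10.7] 3.0248055568636403
25 [array([ 0.28,  2.77, -1.04]), array([ 0.83,  2.87, -1.69]), array([ 0.64,  2.61, -1.24]), array([ 0.31,  2.49, -0.79])]
35 [array([ 0.14,  2.63, -0.6 ]), array([ 0.59,  2.74, -1.15]), array([ 0.51,  2.51, -0.84]), array([ 0.24,  2.38, -0.43])]
45 [array([ 0.08,  2.51, -0.23]), array([ 0.44,  2.62, -0.7 ]), array([ 0.43,  2.4 , -0.48]), array([ 0.21,  2.26, -0.11])]
55 [array([0.07, 2.38, 0.07]), array([ 0.37,  2.49, -0.33]), array([ 0.4 ,  2.29, -0.15]), array([0.21, 2.14, 0.18])]
[ 53.1 137.1 574.7 378.8 264.6  10.7] 3.030334149645057
25 [array([ 0.28,  2.77, -1.04]), array([ 0.83,  2.87, -1.69]), array([ 0.64,  2.61, -1.24]), array([ 0.31,  2.49, -0.79])]
35 [array([ 0.14,  2.63, -0.6 ]), array([ 0.59,  2.74, -1.15]), array([ 0.51,  2.51, -0.84]), array([ 0.24,  2.38, -0.43])]
45 [array([ 0.08,  2.51, -0.23]), array([ 0.44,  2.62, -0.7 ]), array([ 0.43,  2.4 , -0.48]), array([ 0.21,  2.26, -0.11])]
55 [array([0.07, 2.38, 0.07]), array([ 0.37,  2.49, -0.33]), array([ 0.4 ,  2.29, -0.15]), array([0.21, 2.14, 0.18])]
```

```bash
cat > fk.py <<'E'
from h import *
G=dict(a1=53,h=137.2,L1=574.7,L2=379,L3=264.6,lat=10.7)
q0=np.array([-1.36,.423,1.63,0,1.089,-.019])
Rs=Ro.from_rotvec([-1.30818574,1.03907379,-1.03715216]).as_matrix()
def rot(ax,t): return Ro.from_euler(ax,t).as_matrix()
def F(q):
    c,s=np.cos(q[0]),np.sin(q[0]);e=np.array([c,s,0]);z=np.array([0,0,1.]);a=q[1]+q[2]
    f=np.sin(a)*e+np.cos(a)*z;v=np.cos(a)*e-np.sin(a)*z
    return np.c_[v,np.cross(f,v),f]
def ori(q,sg,ta,C): return F(q)@rot('z',sg*q[3])@rot('y',q[4])@rot('z',ta*q[5])@C
def mk(sg,ta): return ori(q0,sg,ta,np.eye(3)).T@Rs
def pos(q,R):
    c,s=np.cos(q[0]),np.sin(q[0]);e=np.array([c,s,0]);z=np.array([0,0,1.]);a=q[1]+q[2];g=G
    return (g['a1']+g['L1']*np.sin(q[1])+g['L2']*np.sin(a))*e+(g['h']+g['L1']*np.cos(q[1])+g['L2']*np.cos(a))*z+g['lat']*np.array([-s,c,0])+g['L3']*R[:,1]
SG,TA=1,1
def fk(q):
    R=ori(q,SG,TA,mk(SG,TA)); return pos(q,R),R
E
python3 - <<'E'
from fk import *
import fk
o=ctrl.get_obs();R=Ro.from_rotvec(o['orientation']).as_matrix();q=o['qpos']
for s in(1,-1):
  for t in(1,-1):
    print(s,t,Ro.from_matrix(R.T@ori(q,s,t,mk(s,t))).magnitude())
p,_=fk.fk(q);print(p-o['ee_pos'])
E
```

```text
1 1 0.0010885392301126077
1 -1 1.342047052337453
-1 1 2.1445470817364862
-1 -1 2.8038437353813817
[ 1.79439651  3.23991577 -1.10801712]
```

The orientation model matches to 1 mrad. Next I plan the wrist flip (q4 from 0 to π) in free space, then check the approach poses with IK.

```bash
cat >> fk.py <<'E'
from scipy.optimize import least_squares
LO=np.array([-3,-.9,.09,-1.31,.11,-2.54]);HI=np.array([3,2.11,2.58,4.45,2.69,2.54])
def IK(p,R,q):
    def f(q):
        P,Q=fk(q); return np.r_[(P-p)/200,Ro.from_matrix(Q.T@R).as_rotvec()]
    s=least_squares(f,np.clip(q,LO+1e-3,HI-1e-3),bounds=(LO,HI)); return s.x,np.abs(s.fun).max()
E
python3 - <<'E'
from fk import *
o=ctrl.get_obs();R0=Ro.from_rotvec(o['orientation']).as_matrix();p0=o['ee_pos']
q6=1.1
for q4 in (0,):
    q=[-.24,-.2,2.5,q4,.45,q6];P,R=fk(q)
    print('W1',P.round(),(R0.T@(P-p0)/10).round(1),Ro.from_matrix(R0.T@R).as_rotvec().round(2), 'jaw',R[:,0].round(2))
Pb,Rb=fk([-.24,-.2,2.5,0,.45,q6])
for k in range(1,7):
    q4=k*np.pi/6
    P,R=fk([-.24,-.2,2.5,q4,.45,q6-q4]);print(k,P.round(),(Rb.T@(P-Pb)/10).round(1),Ro.from_matrix(Rb.T@R).as_rotvec().round(2))
qf=np.array([-.2,.4,2.5,np.pi,.6,-1.8])
for sl in(35,40,45):
  for v in([-60,0,0],[-60,0,-45],[-30,0,-45],[18,0,-45],[18,0,-26],[18,0,80],[-40,0,70]):
    q,e=IK(T0+RL()@np.array(v),toolR(np.radians(sl),-1),qf);print(sl,v,q.round(2),round(e,4))
E
```

```text
W1 [316. -66. 203.] [ -5.2  -7.3 -14.3] [-0.3  -0.3   0.21] jaw [ 0.2  -0.97  0.17]
1 [339. -13. 215.] [-4.5 -0.7  3.8] [ 0.15 -0.05  0.17]
2 [377.  22. 246.] [-6.5 -2.5  9.1] [ 0.37 -0.09  0.24]
3 [417.  28. 289.] [-5.6 -5.  14.5] [ 0.59 -0.1   0.19]
4 [451.   3. 332.] [-1.8 -7.5 18.4] [ 0.77 -0.09  0.04]
5 [468. -44. 363.] [ 3.6 -9.3 19.8] [ 0.85 -0.05 -0.18]
6 [ 465. -102.  375.] [  9.4 -10.   18.5] [ 0.8  -0.   -0.41]
35 [-60, 0, 0] [-0.19  0.32  2.58  3.2   0.64 -1.59] 0.0854
35 [-60, 0, -45] [-0.18  0.44  2.58  3.2   0.69 -1.59] 0.1389
35 [-30, 0, -45] [-0.19  0.5   2.58  3.18  0.83 -1.58] 0.0698
35 [18, 0, -45] [-0.2   0.57  2.53  3.17  0.92 -1.57] 0.0
35 [18, 0, -26] [-0.2   0.51  2.51  3.17  0.84 -1.58] 0.0
35 [18, 0, 80] [-0.2   0.23  2.38  3.19  0.43 -1.6 ] 0.0
35 [-40, 0, 70] [-0.19  0.19  2.52  3.19  0.52 -1.6 ] 0.0
40 [-60, 0, 0] [-0.19  0.31  2.58  3.19  0.59 -1.59] 0.0319
40 [-60, 0, -45] [-0.19  0.43  2.58  3.19  0.65 -1.59] 0.0867
40 [-30, 0, -45] [-0.2   0.49  2.58  3.17  0.78 -1.58] 0.0196
40 [18, 0, -45] [-0.2   0.52  2.48  3.17  0.73 -1.58] 0.0
40 [18, 0, -26] [-0.2   0.46  2.46  3.17  0.66 -1.58] 0.0
40 [18, 0, 80] [-0.2   0.22  2.32  3.21  0.27 -1.62] 0.0
40 [-40, 0, 70] [-0.2   0.16  2.46  3.21  0.35 -1.61] 0.0
45 [-60, 0, 0] [-0.19  0.3   2.55  3.18  0.49 -1.59] 0.0
45 [-60, 0, -45] [-0.19  0.42  2.58  3.18  0.61 -1.58] 0.0334
45 [-30, 0, -45] [-0.2   0.45  2.54  3.17  0.64 -1.58] 0.0
45 [18, 0, -45] [-0.2   0.48  2.42  3.17  0.55 -1.58] 0.0
45 [18, 0, -26] [-0.2   0.43  2.4   3.18  0.48 -1.59] 0.0
45 [18, 0, 80] [-0.2   0.21  2.26  3.29  0.11 -1.7 ] 0.0
45 [-40, 0, 70] [-0.2   0.14  2.4   3.25  0.18 -1.66] 0.0
```

Request:
carry_out --delta_pos '[[-1, -1.5, -3], [-2, -3, -6], [-3, -4.5, -9], [-4, -6, -12], [-5.2, -7.3, -14.3], [-5.2, -7.3, -14.3], [-5.2, -7.3, -14.3], [-5.2, -7.3, -14.3]]' --rotation '[[-0.06, -0.06, 0.04], [-0.12, -0.12, 0.08], [-0.18, -0.18, 0.12], [-0.24, -0.24, 0.16], [-0.3, -0.3, 0.21], [-0.3, -0.3, 0.21], [-0.3, -0.3, 0.21], [-0.3, -0.3, 0.21]]'

```text
t: 3.12
ee_pos: [316.2, -61.9, 203.6]
orientation: [-1.121, 0.714, -1.279]
ft_force: [0.7, 0.3, -0.8]
width: 0.6
```

```bash
cat > wp.py <<'E'
from fk import *
import sys
o=ctrl.get_obs();R0=Ro.from_rotvec(o['orientation']).as_matrix();p0=o['ee_pos'];q=np.array(o['qpos'])
print(o['t'],p0.round(1),q.round(3),o['ft_force'].round(1),'fk err',(fk(q)[0]-p0).round(1))
fe=fk(q)[0]-p0
def show(n,P,R,corr=True): print(n,np.round(P),(R0.T@(P-p0)/10).round(2),Ro.from_matrix(R0.T@R).as_rotvec().round(3))
E
python3 - <<'E'
from wp import *
for k in range(1,7):
    q4=k*np.pi/6
    P,R=fk([q[0],-.2,2.5,q4,.45,q[5]-(q4-q[3])]);show(k,P-fe,R)
E
```

```text
3.1167 [316.2 -61.9 203.6] [-0.24  -0.203  2.48   0.021  0.478  1.082] [ 0.7  0.3 -0.8] fk err [ 2.8 -2.1  5.5]
1 [336. -10. 209.] [-4.49 -0.2   3.3 ] [ 0.15  -0.048  0.159]
2 [374.  24. 241.] [-6.55 -2.01  8.58] [ 0.366 -0.087  0.231]
3 [415.  30. 284.] [-5.61 -4.52 13.9 ] [ 0.593 -0.102  0.186]
4 [448.   6. 327.] [-1.92 -7.05 17.83] [ 0.77  -0.091  0.034]
5 [466. -42. 358.] [ 3.54 -8.94 19.31] [ 0.848 -0.054 -0.187]
6 [ 462. -100.  369.] [ 9.29 -9.66 17.95] [ 0.803 -0.003 -0.415]
```

Request:
carry_out --delta_pos '[[-1.8, 0, 1], [-3.2, 0, 2], [-4.5, -0.2, 3.3], [-4.5, -0.2, 3.3], [-5.2, -0.8, 5], [-5.9, -1.4, 6.8], [-6.5, -2, 8.6], [-6.5, -2, 8.6], [-6.4, -2.8, 10.4], [-6, -3.6, 12.2], [-5.6, -4.5, 13.9], [-5.6, -4.5, 13.9]]' --rotation '[[0.03, -0.01, 0.08], [0.09, -0.03, 0.13], [0.15, -0.05, 0.16], [0.15, -0.05, 0.16], [0.22, -0.06, 0.19], [0.3, -0.07, 0.22], [0.37, -0.09, 0.23], [0.37, -0.09, 0.23], [0.44, -0.09, 0.23], [0.52, -0.1, 0.21], [0.59, -0.1, 0.19], [0.59, -0.1, 0.19]]'

```text
t: 4.12
ee_pos: [416.7, 27.6, 284.6]
orientation: [-0.611, 0.315, -1.164]
ft_force: [0.0, 0.5, -0.2]
width: 0.5
```

Run:
```python
from wp import *
for q4 in (q[3]+.4,q[3]+.8,q[3]+1.2,np.pi):
    P,R=fk([q[0],-.2,2.5,q4,.45,q[5]-(q4-q[3])]);show(round(q4,2),P-fe,R)
```

```text
4.1167 [416.7  27.6 284.6] [-0.345 -0.179  2.532  1.604  0.525 -0.582] [ 0.   0.5 -0.2] fk err [ -6.  -22.9  -7.2]
2.0 [451. -15. 332.] [ 5.54 -1.37  4.42] [ 0.121 -0.069 -0.206]
2.4 [465. -48. 360.] [ 9.4  -2.83  6.4 ] [ 0.188 -0.105 -0.366]
2.8 [466. -91. 377.] [13.49 -4.86  6.66] [ 0.189 -0.127 -0.543]
3.14 [ 457. -128.  382.] [16.64 -6.79  5.52] [ 0.136 -0.132 -0.684]
```

```bash
cat > fit.py <<'E'
from fk import *
Q=[(q0,[142.384,-608.549,222.675]),([-.448029,.015212,2.076454,0,1.050237,1.3413],[357.07,-158.52,257.27]),
([-0.24217317,-0.03382326,2.38051327,-1.07655674,0.11337652,2.45433459],[462.19,-133.68,252.93]),
([-.24,-.203,2.48,.021,.478,1.082],[316.2,-61.9,203.6])]
o=ctrl.get_obs();Q.append((o['qpos'],o['ee_pos']))
def cols(q):
    c,s=np.cos(q[0]),np.sin(q[0]);e=np.array([c,s,0]);z=np.array([0,0,1.]);a=q[1]+q[2]
    f=F(q);w=f@rot('z',q[3]);R=ori(q,1,1,mk(1,1))
    return np.c_[e,z,np.sin(q[1])*e+np.cos(q[1])*z,f[:,2],R[:,1],[-s,c,0],w[:,0],w[:,1],w@rot('y',q[4])[:,0]]
nm='a1 h L1 L2 L3 lat wv wn tv'.split()
A=np.vstack([cols(q) for q,p in Q]);b=np.hstack([p for q,p in Q])
pr=np.array([53,137,575,379,265,0,0,0,0.])
for use in([0,1,2,3,4,5],[0,1,2,3,4,7],[0,1,2,3,4,5,7],[0,1,2,3,4,7,8],[0,1,2,3,4,5,6,7,8]):
    W=.01*np.eye(len(use));x=np.linalg.lstsq(np.vstack([A[:,use],W]),np.r_[b,W@pr[use]],rcond=None)[0]
    r=(A[:,use]@x-b).reshape(-1,3);print([(nm[u],round(v,1)) for u,v in zip(use,x)],'res',np.abs(r).max(1).round(1))
E
python3 fit.py
```

```text
[('a1', np.float64(-5.0)), ('h', np.float64(182.0)), ('L1', np.float64(594.1)), ('L2', np.float64(437.3)), ('L3', np.float64(297.4)), ('lat', np.float64(12.7))] res [1.  6.1 6.4 1.7 5.6]
[('a1', np.float64(-31.8)), ('h', np.float64(201.0)), ('L1', np.float64(604.3)), ('L2', np.float64(464.9)), ('L3', np.float64(311.9)), ('wn', np.float64(8.9))] res [ 3.3 10.2  8.3  4.8 13.1]
[('a1', np.float64(-4.8)), ('h', np.float64(181.9)), ('L1', np.float64(594.0)), ('L2', np.float64(437.0)), ('L3', np.float64(297.3)), ('lat', np.float64(12.8)), ('wn', np.float64(-0.1))] res [0.9 6.1 6.4 1.7 5.5]
[('a1', np.float64(-80.4)), ('h', np.float64(241.1)), ('L1', np.float64(608.7)), ('L2', np.float64(503.6)), ('L3', np.float64(337.5)), ('wn', np.float64(9.1)), ('tv', np.float64(-12.9))] res [ 3.7 11.9  6.4  3.1 11.1]
[('a1', np.float64(-28.0)), ('h', np.float64(220.9)), ('L1', np.float64(576.5)), ('L2', np.float64(465.1)), ('L3', np.float64(291.7)), ('lat', np.float64(13.2)), ('wv', np.float64(18.6)), ('wn', np.float64(-0.8)), ('tv', np.float64(-13.8))] res [0.6 1.7 2.  1.4 3.9]
```

```bash
sed -i 's/^G=.*/G=dict(a1=-5,h=182,L1=594.1,L2=437.3,L3=297.4,lat=12.7)/' fk.py
python3 - <<'E'
from wp import *
for q4 in (2.0,2.4,2.8,np.pi):
    P,R=fk([q[0]+.1*(q4-1.6)/1.54,-.2,2.5,q4,.5,q[5]-(q4-q[3])]);show(round(q4,2),P-fe,R)
qf=np.array([-.2,.4,2.5,np.pi,.6,-1.8])
for sl in(30,35,40,45):
  for v in([-60,0,0],[-30,0,-45],[18,0,-45],[18,0,-26],[18,0,80]):
    Q,e=IK(T0+RL()@np.array(v),toolR(np.radians(sl),-1),qf);print(sl,v,Q.round(2),round(e,4))
E
```

```text
4.1167 [416.7  27.6 284.6] [-0.345 -0.179  2.532  1.604  0.525 -0.582] [ 0.   0.5 -0.2] fk err [ 0.6 -5.6 -4.1]
2.0 [459.   4. 347.] [ 4.29 -1.15  6.57] [ 0.165 -0.088 -0.154]
2.4 [479. -25. 381.] [ 7.94 -2.46  9.51] [ 0.248 -0.139 -0.308]
2.8 [485. -65. 403.] [12.01 -4.28 10.48] [ 0.26  -0.175 -0.482]
3.14 [ 480. -101.  409.] [15.28 -5.97  9.66] [ 0.213 -0.191 -0.624]
30 [-60, 0, 0] [-0.19  0.34  2.58  3.2   0.72 -1.59] 0.0981
30 [-30, 0, -45] [-0.19  0.53  2.58  3.18  0.95 -1.58] 0.0596
30 [18, 0, -45] [-0.2   0.58  2.52  3.16  1.01 -1.57] 0.0
30 [18, 0, -26] [-0.2   0.53  2.52  3.16  0.95 -1.57] 0.0
30 [18, 0, 80] [-0.2   0.25  2.43  3.18  0.59 -1.59] 0.0
35 [-60, 0, 0] [-0.19  0.32  2.58  3.19  0.68 -1.59] 0.0441
35 [-30, 0, -45] [-0.2   0.5   2.58  3.17  0.89 -1.57] 0.0123
35 [18, 0, -45] [-0.2   0.53  2.48  3.17  0.83 -1.58] 0.0
35 [18, 0, -26] [-0.2   0.47  2.47  3.17  0.77 -1.58] 0.0
35 [18, 0, 80] [-0.2   0.22  2.38  3.18  0.42 -1.6 ] 0.0
40 [-60, 0, 0] [-0.2   0.3   2.57  3.18  0.6  -1.58] 0.0
40 [-30, 0, -45] [-0.2   0.45  2.54  3.17  0.73 -1.58] 0.0
40 [18, 0, -45] [-0.2   0.48  2.44  3.17  0.65 -1.58] 0.0
40 [18, 0, -26] [-0.2   0.43  2.42  3.17  0.59 -1.58] 0.0
40 [18, 0, 80] [-0.2   0.2   2.32  3.2   0.25 -1.62] 0.0
45 [-60, 0, 0] [-0.2   0.26  2.51  3.18  0.42 -1.59] 0.0
45 [-30, 0, -45] [-0.2   0.41  2.49  3.17  0.54 -1.58] 0.0
45 [18, 0, -45] [-0.2   0.44  2.39  3.17  0.47 -1.58] 0.0
45 [18, 0, -26] [-0.2   0.4   2.37  3.18  0.42 -1.59] 0.0
45 [18, 0, 80] [-0.2   0.19  2.27  3.28  0.11 -1.69] 0.0054
```

Request:
carry_out --delta_pos '[[1.5, -0.4, 2.3], [2.9, -0.8, 4.5], [4.3, -1.2, 6.6], [5.5, -1.6, 7.6], [6.7, -2, 8.6], [7.9, -2.5, 9.5], [9.3, -3.1, 9.8], [10.7, -3.7, 10.1], [12, -4.3, 10.5], [13.6, -5.1, 10.2], [15.3, -6, 9.7], [15.3, -6, 9.7]]' --rotation '[[0.06, -0.03, -0.05], [0.11, -0.06, -0.1], [0.16, -0.09, -0.15], [0.19, -0.11, -0.2], [0.22, -0.13, -0.25], [0.25, -0.14, -0.31], [0.25, -0.15, -0.36], [0.26, -0.16, -0.42], [0.26, -0.17, -0.48], [0.24, -0.18, -0.55], [0.21, -0.19, -0.62], [0.21, -0.19, -0.62]]'

```text
t: 5.12
ee_pos: [480.2, -100.6, 408.1]
orientation: [-0.652, -0.175, -1.687]
ft_force: [0.2, 1.1, 0.1]
width: 0.7
```

Run:
```python
from wp import *
for sl,v in((35,[-70,0,150]),(40,[-60,0,60]),(40,[-60,0,0]),(40,[-30,0,-45])):
    T=T0+RL()@np.array(v);R=toolR(np.radians(sl),-1);Q,e=IK(T,R,q);show((sl,v),T,R);print(Q.round(2),e)
```

```text
5.1167 [ 480.2 -100.6  408.1] [-0.214 -0.214  2.515  3.197  0.491 -2.163] [0.2 1.1 0.1] fk err [-6.8  2.9 -7.9]
(35, [-70, 0, 150]) [498. -92. 287.] [-7.    4.35 -9.08] [-0.357  0.535  0.119]
[-0.2  -0.06  2.44  3.25  0.2  -1.67] 2.180445277242448e-09
(40, [-60, 0, 60]) [508. -94. 197.] [-11.46   7.45 -16.33] [-0.442  0.531  0.143]
[-0.2   0.14  2.5   3.2   0.37 -1.61] 5.684341886080802e-16
(40, [-60, 0, 0]) [508. -94. 137.] [-14.51   8.87 -21.3 ] [-0.442  0.531  0.143]
[-0.2   0.3   2.57  3.18  0.6  -1.58] 2.1375924332390157e-13
(40, [-30, 0, -45]) [ 537. -101.   92.] [-16.47  12.86 -24.39] [-0.442  0.531  0.143]
[-0.2   0.45  2.54  3.17  0.73 -1.58] 2.9723398299424576e-12
```

Request:
carry_out --delta_pos '[[-1.2, 0.8, -1.7], [-2.4, 1.5, -3.4], [-3.6, 2.3, -5.1], [-4.8, 3.1, -6.8], [-6, 3.9, -8.5], [-7.2, 4.7, -10.2], [-8.4, 5.5, -11.9], [-9.6, 6.2, -13.6], [-10.8, 7, -15.3], [-11.5, 7.5, -16.3], [-11.5, 7.5, -16.3], [-11.5, 7.5, -16.3]]' --rotation '[[-0.04, 0.05, 0.01], [-0.09, 0.11, 0.03], [-0.13, 0.16, 0.04], [-0.18, 0.21, 0.06], [-0.22, 0.27, 0.07], [-0.27, 0.32, 0.09], [-0.31, 0.37, 0.1], [-0.36, 0.43, 0.12], [-0.4, 0.48, 0.13], [-0.44, 0.53, 0.14], [-0.44, 0.53, 0.14], [-0.44, 0.53, 0.14]]'

```text
t: 6.12
ee_pos: [508.6, -93.3, 196.7]
orientation: [-0.499, 0.617, -1.709]
ft_force: [-1.0, 0.2, -0.2]
width: 0.7
```

Run:
```python
from wp import *
for sl,v in((40,[-55,0,0]),(40,[-30,0,-45]),(40,[18,0,-45])):
    T=T0+RL()@np.array(v);R=toolR(np.radians(sl),-1);show((sl,v),T,R)
for n in CI: cv2.imwrite(f'pics/{n}2.png',ctrl.get_image(n)[:,:,::-1])
```

```text
6.1167 [508.6 -93.3 196.7] [-0.19   0.225  2.44   3.202  0.399 -1.61 ] [-1.   0.2 -0.2] fk err [ 39.1  -6.1 -14.5]
(40, [-55, 0, 0]) [513. -96. 137.] [ 0.12  4.16 -4.3 ] [-0.003  0.004 -0.001]
(40, [-30, 0, -45]) [ 537. -101.   92.] [ 0.12  8.96 -6.16] [-0.003  0.004 -0.001]
(40, [18, 0, -45]) [ 584. -112.   92.] [ 0.14 12.65 -3.09] [-0.003  0.004 -0.001]
```

View pics/scene2.png

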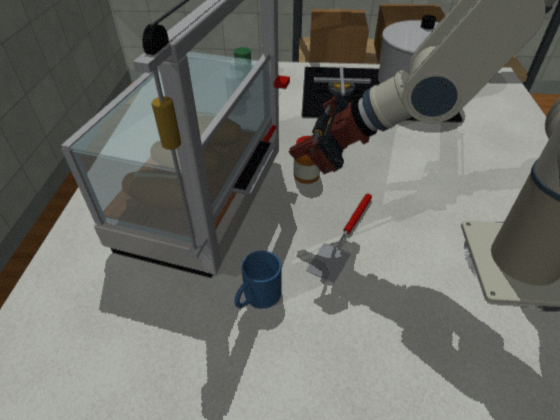

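View pics/top2.png

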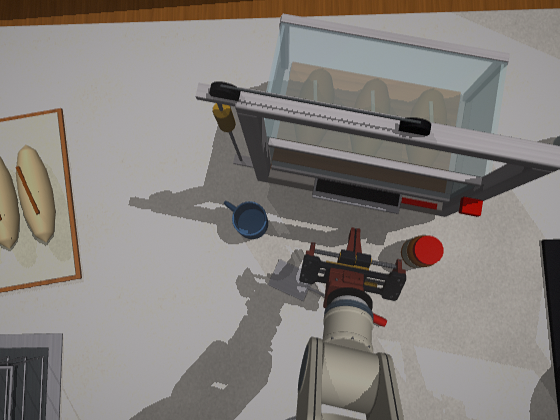

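The arm is now slanted towards the lip. The fingertips are near (354,230) in the top view and (292,153) in scene, well clear of everything.

Request:
carry_out --delta_pos '[[0, 1.2, -0.8], [0, 2.4, -1.6], [0, 3.6, -2.4], [0, 4.8, -3.3], [0, 6, -4.1], [0, 7.2, -5], [0.1, 8.3, -5.7], [0.1, 9, -6.2], [0.1, 9, -6.2], [0.1, 9, -6.2]]' --rotation '[[0, 0, 0], [0, 0, 0], [0, 0, 0], [0, 0, 0], [0, 0, 0], [0, 0, 0], [0, 0, 0], [0, 0, 0], [0, 0, 0], [0, 0, 0]]'

```text
t: 7.05
ee_pos: [536.7, -100.6, 92.0]
orientation: [-0.499, 0.616, -1.709]
ft_force: [0.4, 1.0, 0.2]
width: 0.6
```

Run:
```python
from wp import *
for sl,v in((40,[18,0,-45]),(38,[18,0,-45])):
    T=T0+RL()@np.array(v);R=toolR(np.radians(sl),-1);show((sl,v),T,R)
for n in CI: 
    im=ctrl.get_image(n)[:,:,::-1];cv2.imwrite(f'pics/{n}3.png',im)
    print(n,'tip proj',proj(n,p0))
a=cv2.imread('pics/scene3.png')[100:220,210:350];b=cv2.imread('pics/top3.png')[160:280,290:430]
cv2.imwrite('pics/z3.png',np.hstack([cv2.resize(x,(390,334),interpolation=2) for x in(a,b)]))
```

```text
7.05 [ 536.7 -100.6   92. ] [-0.196  0.587  2.404  3.17   0.725 -1.581] [0.4 1.  0.2] fk err [ 71.1 -12.8 -38. ]
(40, [18, 0, -45]) [ 584. -112.   92.] [0.06 3.72 3.09] [-0.004  0.005 -0.001]
(38, [18, 0, -45]) [ 584. -112.   92.] [0.06 3.72 3.09] [ 0.031  0.005 -0.001]
scene tip proj [278.39083648 187.82371044]
top tip proj [349.84693057 223.27365077]
```

View pics/z3.png

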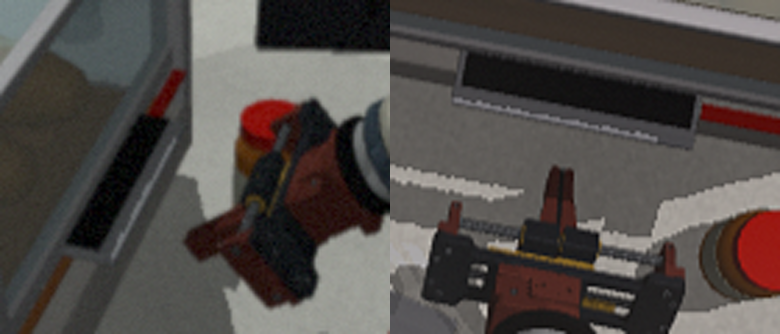

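The fingertips are below and in front of the lip, at about (351,220) in top. Now I slide in under the outer edge.

Request:
carry_out --delta_pos '[[0, 0.8, 0.6], [0, 1.6, 1.3], [0, 2.4, 2], [0, 3.1, 2.6], [0, 3.7, 3.1], [0, 3.7, 3.1], [0, 3.7, 3.1]]' --rotation '[[0, 0, 0], [0, 0, 0], [0, 0, 0], [0, 0, 0], [0, 0, 0], [0, 0, 0], [0, 0, 0]]'

```text
t: 7.73
ee_pos: [584.3, -111.4, 91.9]
orientation: [-0.499, 0.616, -1.71]
ft_force: [-0.9, 0.8, 0.1]
width: 0.2
```

Run:
```python
from wp import *
print('edge mid',plane('top',(355.5,204.4),145), 'ends',plane('top',(313,195.9),145),plane('top',(397.7,212.8),145))
print('up 10mm in tool', (R0.T@[0,0,1]).round(3))
for n in CI: 
    im=ctrl.get_image(n)[:,:,::-1];cv2.imwrite(f'pics/{n}4.png',im)
a=cv2.imread('pics/scene4.png')[100:220,210:350];b=cv2.imread('pics/top4.png')[160:280,290:430]
cv2.imwrite('pics/z4.png',np.hstack([cv2.resize(x,(390,334),interpolation=2) for x in(a,b)]))
```

```text
7.7333 [ 584.3 -111.4   91.9] [-0.2    0.593  2.304  3.171  0.632 -1.585] [-0.9  0.8  0.1] fk err [ 65.6 -11.9 -31.9]
edge mid [ 569.19291573 -106.85421222  145.        ] ends [589.28527578 -20.17056081 145.        ] [ 549.49705473 -192.1886611   145.        ]
up 10mm in tool [ 0.004 -0.64   0.768]
```

View pics/z4.png

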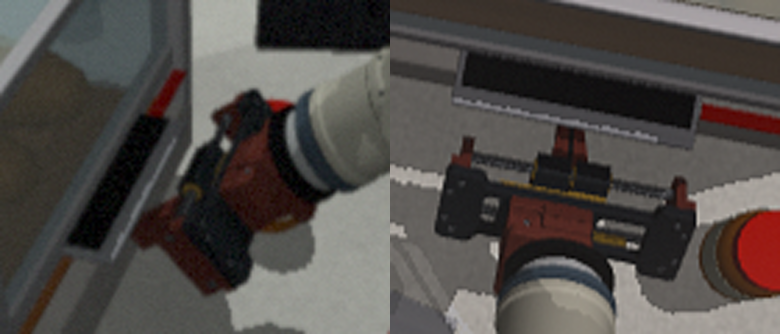

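Request:
carry_out --delta_pos '[[0, 0.2, 0.2], [0, 0.4, 0.3], [0, 0.2, 0.5], [0, 0, 0.8], [0, -0.2, 1], [0, -0.4, 1.2], [0, -0.6, 1.5], [0, -0.8, 1.7], [0, -0.9, 1.9], [0, -0.9, 1.9]]' --rotation '[[0, 0, 0], [0, 0, 0], [0, 0, 0], [0, 0, 0], [0, 0, 0], [0, 0, 0], [0, 0, 0], [0, 0, 0], [0, 0, 0], [0, 0, 0]]'

```text
t: 8.67
ee_pos: [588.7, -112.3, 112.4]
orientation: [-0.5, 0.617, -1.71]
ft_force: [-1.4, 0.9, 0.1]
width: 0.1
```

```bash
cat > look.py <<'E'
from wp import *
N=sys.argv[1]
for n in CI: cv2.imwrite(f'pics/{n}{N}.png',ctrl.get_image(n)[:,:,::-1])
print('up',(R0.T@[0,0,1]).round(3))
a=cv2.imread(f'pics/scene{N}.png')[60:200,210:350];b=cv2.imread(f'pics/top{N}.png')[150:290,350:490]
cv2.imwrite(f'pics/z{N}.png',np.hstack([cv2.resize(x,(390,390),interpolation=2) for x in(a,b)]))
for n,(x0,y0,x1,y1) in(('scene',(255,60,298,150)),('top',(395,180,492,222))):
    im=cv2.imread(f'pics/{n}{N}.png')[y0:y1,x0:x1].astype(int)
    m=((im[...,2]>im[...,1]*1.6)&(im[...,2]>im[...,1]+15)).astype('uint8')
    k,l,st,c=cv2.connectedComponentsWithStats(m)
    for i in range(1,k):
        if st[i,4]>20: print(n,st[i]+[x0,y0,0,0,0],(c[i]+[x0,y0]).round(1))
E
python3 look.py 5
```

```text
8.6667 [ 588.7 -112.3  112.4] [-0.2    0.537  2.296  3.173  0.567 -1.588] [-1.4  0.9  0.1] fk err [ 59.9 -10.8 -27. ]
up [ 0.004 -0.641  0.768]
scene [274  75  16  13 161] [281.1  81.5]
scene [262 125  15  17 104] [269.2 133.1]
scene [286 128   9  12  30] [290.8 133.1]
scene [291 141   7   9  43] [294.8 145.9]
top [401 197  37  13 235] [419.1 202.8]
top [459 196  24  21 382] [470.5 206.1]
```

View pics/z5.png

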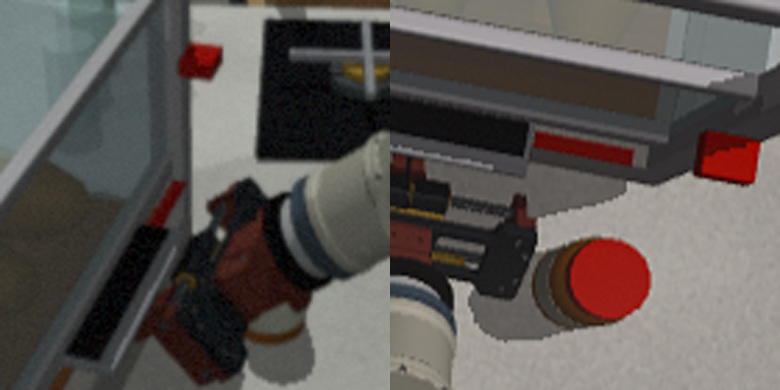

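No contact yet: the pointer is unchanged at scene (269,133). Rising further.

Request:
carry_out --delta_pos '[[0, -0.2, 0.2], [0, -0.4, 0.4], [0, -0.5, 0.6], [0, -0.7, 0.8], [0, -0.9, 1.1], [0, -1.1, 1.3], [0, -1.3, 1.5], [0, -1.5, 1.8], [0, -1.7, 2.1], [0, -1.9, 2.3], [0, -1.9, 2.3]]' --rotation '[[0, 0, 0], [0, 0, 0], [0, 0, 0], [0, 0, 0], [0, 0, 0], [0, 0, 0], [0, 0, 0], [0, 0, 0], [0, 0, 0], [0, 0, 0], [0, 0, 0]]'

```text
t: 9.68
ee_pos: [588.5, -112.2, 142.3]
orientation: [-0.5, 0.617, -1.71]
ft_force: [-6.8, 0.5, -2.1]
width: 0.5
```

```bash
python3 look.py 6
```

```text
9.6833 [ 588.5 -112.2  142.3] [-0.199  0.454  2.294  3.179  0.482 -1.594] [-6.8  0.5 -2.1] fk err [ 51.8  -9.1 -21. ]
up [ 0.004 -0.641  0.768]
scene [274  75  16  13 161] [281.1  81.5]
scene [263 114  14  18 101] [269.4 122.2]
scene [285 117  10  13  38] [290.8 122.3]
scene [287 129  11  21 152] [293.2 141.2]
top [405 193  39  14 281] [423.2 199.6]
top [459 197  24  20 381] [470.5 206.1]
```

View pics/z6.png

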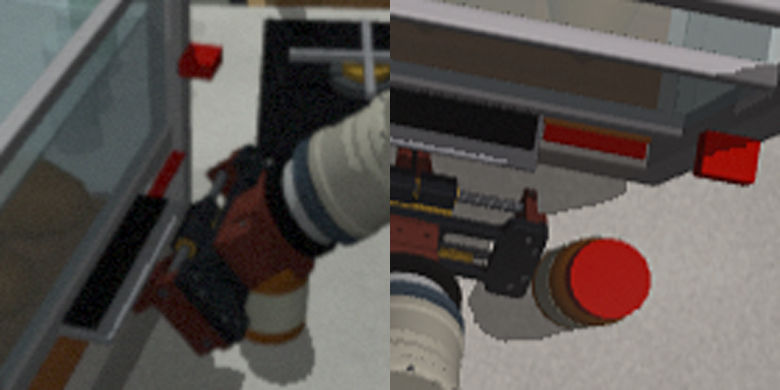

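```bash
cat > pz.py <<'E'
from h import *
sc={'5':((269.2,133.1),(419.1,202.8)),'6':((269.4,122.2),(423.2,199.6))}
import sys
def mark(YAW=YAW):
    R=RL();raw={'scene':np.array((281.1,81.5)),'top':np.array((470.5,206.1))}
    m=tri(raw['scene'],raw['top'])[0]
    for _ in range(4):
        uv={}
        for n in raw:
            C=np.array([proj(n,m+R@np.array([x,y,z])) for x in(-15,15) for y in(-18,18) for z in(-8,8)],np.float32)
            M=cv2.moments(cv2.convexHull(C)); uv[n]=raw[n]+proj(n,m)-np.array([M['m10'],M['m01']])/M['m00']
        m,e=tri(uv['scene'],uv['top'])
    return m,e
def ptr(a,b):
    # pointer body: lip y -90..-164, 12 wide, x 24..36, z 2..6 ; visible-mask centroid -> hull centroid of box
    R=RL();a=np.array(a);b=np.array(b);m=tri(a,b)[0];raw={'scene':a,'top':b}
    for _ in range(4):
        uv={}
        for n in raw:
            C=np.array([proj(n,m+R@np.array([x,y,z])) for x in(-6,6) for y in(-37,37) for z in(-2,2)],np.float32)
            M=cv2.moments(cv2.convexHull(C)); uv[n]=raw[n]+proj(n,m)-np.array([M['m10'],M['m01']])/M['m00']
        m,e=tri(uv['scene'],uv['top'])
    return m,e,m+R@[0,-37,0]
if __name__=='__main__':
    m,e=mark();print('mark',m.round(1),round(e,2))
    for k,(a,b) in sc.items(): 
        p=ptr(a,b);print(k,p[0].round(1),round(p[1],2),'tip',p[2].round(1),'to go',(m-p[0])[2].round(1))
E
python3 pz.py
python3 - <<'E'
from h import *
for k in '56':
  a=cv2.imread(f'pics/scene{k}.png')[72:145,258:300];b=cv2.imread(f'pics/top{k}.png')[185:220,395:490]
  cv2.imwrite(f'pics/zz{k}.png',np.vstack([np.pad(cv2.resize(a,None,fx=7,fy=7,interpolation=0),((0,0),(0,380),(0,0)))[:, :665],cv2.resize(b,(665,245),interpolation=0)])[:600] if 0 else cv2.resize(a,None,fx=8,fy=8,interpolation=0))
E
```

```text
mark [ 544.1 -300.7  248.7] 0.12
5 [ 568.5 -236.1  147.7] 0.33 tip [ 560.4 -272.2  147.7] to go 101.1
6 [ 568.6 -235.8  178.7] 2.82 tip [ 560.4 -271.9  178.7] to go 70.0
```

View pics/zz6.png

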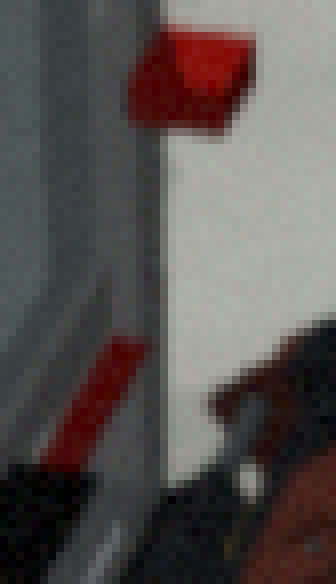

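The lip is riding up on the fingers, with the pointer now at scene (269,122). About 70 mm remain. I'll go up 50 mm, then measure again.

Request:
carry_out --delta_pos '[[0, -0.3, 0.35], [0, -0.6, 0.7], [0, -0.9, 1.05], [0, -1.2, 1.4], [0, -1.5, 1.8], [0, -1.8, 2.15], [0, -2.1, 2.5], [0, -2.4, 2.9], [0, -2.7, 3.25], [0, -3, 3.6], [0, -3.2, 3.84], [0, -3.2, 3.84]]' --rotation '[[0, 0, 0], [0, 0, 0], [0, 0, 0], [0, 0, 0], [0, 0, 0], [0, 0, 0], [0, 0, 0], [0, 0, 0], [0, 0, 0], [0, 0, 0], [0, 0, 0], [0, 0, 0]]'

```text
t: 10.78
ee_pos: [588.7, -112.2, 192.9]
orientation: [-0.499, 0.616, -1.71]
ft_force: [-7.4, -0.4, -0.8]
width: 0.8
```

```bash
python3 look.py 7
```

```text
10.7833 [ 588.7 -112.2  192.9] [-0.199  0.322  2.279  3.195  0.335 -1.611] [-7.4 -0.4 -0.8] fk err [ 36.8  -6.1 -12.4]
up [ 0.004 -0.64   0.768]
scene [274  75  16  13 161] [281.1  81.5]
scene [262  95  14  17 100] [268.8 102.9]
scene [285  96  10  12  42] [291.1 100.9]
scene [287 107  11  31 199] [293.6 122.9]
scene [258 134  21  16 169] [267.8 143.7]
top [411 187  40  16 320] [430.3 195. ]
top [459 197  24  20 381] [470.5 206.1]
top [405 214   4   8  27] [406.4 218.1]
```

View pics/z7.png

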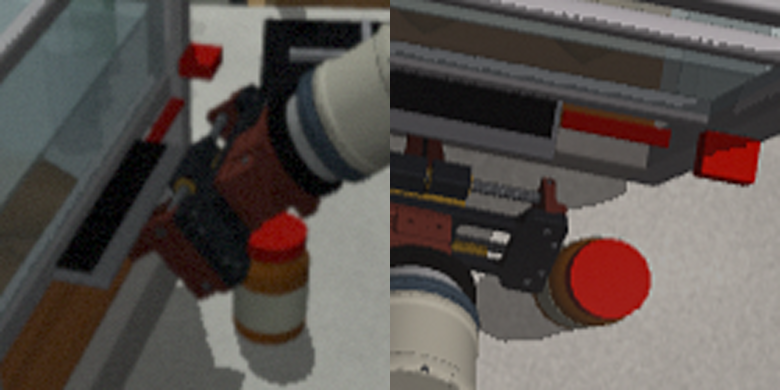

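```bash
cat > meas.py <<'E'
from pz import *
N=sys.argv[1]; K=float(sys.argv[2]) if len(sys.argv)>2 else 3.0
uv={}
for n,(x0,y0,x1,y1) in(('scene',(255,60,281,150)),('top',(397,165,455,215))):
    im=cv2.imread(f'pics/{n}{N}.png')[y0:y1,x0:x1].astype(int)
    m=((im[...,2]>im[...,1]*K)&(im[...,2]>im[...,0]*K*.8)&(im[...,2]>35)).astype('uint8')
    if n=='scene': m[:28]=0 if len(sys.argv)<4 else m[:28]
    k,l,st,c=cv2.connectedComponentsWithStats(m)
    for i in range(1,k):
        if st[i,4]>20: print(n,st[i]+[x0,y0,0,0,0],(c[i]+[x0,y0]).round(2))
    i=1+np.argmax(st[1:,4]);uv[n]=c[i]+[x0,y0]
m,e=mark();p=ptr(uv['scene'],uv['top']);print('mark',m.round(1),'ptr mid',p[0].round(1),round(p[1],2),'tip',p[2].round(1),'to go',(m-p[0])[2].round(1))
# scene-only: xy fixed at known
for xy in((568.5,-236.0),):
    zs=np.arange(120,280,.25);v=np.array([proj('scene',np.array([*xy,z]))[1] for z in zs]);print('scene-only z',zs[np.argmin(abs(v-uv['scene'][1]))])
    v=np.array([proj('top',np.array([*xy,z]))[0] for z in zs]);print('top-only z',zs[np.argmin(abs(v-uv['top'][0]))])
E
for k in 0 5 6 7; do echo == $k; python3 meas.py $k; done
```

```text
== 0
scene [263 126  13  16  75] [269.   133.88]
top [402 198  35  11 183] [418.91 203.13]
mark [ 544.1 -300.7  248.7] ptr mid [ 568.7 -236.4  145.1] 0.51 tip [ 560.5 -272.5  145.1] to go 103.6
scene-only z 144.75
top-only z 147.25
== 5
scene [264 125  12  17  71] [269.17 133.35]
top [402 198  35  11 184] [419.04 203.02]
mark [ 544.1 -300.7  248.7] ptr mid [ 568.4 -236.2  146.9] 0.1 tip [ 560.2 -272.3  146.9] to go 101.9
scene-only z 146.25
top-only z 148.25
== 6
scene [264 115  12  16  72] [269.31 122.28]
top [405 195  37  12 219] [423.26 200.37]
mark [ 544.1 -300.7  248.7] ptr mid [ 568.  -236.   178.2] 1.09 tip [ 559.8 -272.1  178.2] to go 70.5
scene-only z 177.25
top-only z 179.0
== 7
scene [263  96  13  15  71] [269.   102.77]
top [411 189  40  14 245] [430.48 195.75]
mark [ 544.1 -300.7  248.7] ptr mid [ 567.6 -234.9  230.6] 1.55 tip [ 559.5 -271.   230.6] to go 18.2
scene-only z 229.0
top-only z 227.5
```

Request:
carry_out --delta_pos '[[0, -0.2, 0.23], [0, -0.4, 0.5], [0, -0.6, 0.75], [0, -0.9, 1.08], [0, -0.9, 1.08], [0, -0.9, 1.08]]' --rotation '[[0, 0, 0], [0, 0, 0], [0, 0, 0], [0, 0, 0], [0, 0, 0], [0, 0, 0]]'

```text
t: 11.38
ee_pos: [589.3, -112.1, 207.1]
orientation: [-0.498, 0.615, -1.71]
ft_force: [-6.4, 1.4, 0.0]
width: 0.4
```

```bash
python3 look.py 8; python3 meas.py 8
python3 - <<'E'
from pz import *
m,e=mark();R=RL()
def bb(c,hx,hy,hz,n):
    C=np.array([proj(n,c+R@np.array([x,y,z])) for x in(-hx,hx) for y in(-hy,hy) for z in(-hz,hz)],np.float32)
    return C.min(0).round(1),C.max(0).round(1),cv2.contourArea(cv2.convexHull(C))
for n in('scene','top'): print(n,bb(m,15,18,8,n))
a=cv2.imread('pics/scene8.png')[66:116,254:304];b=cv2.imread('pics/top8.png')[175:225,400:490]
cv2.imwrite('pics/zz8.png',np.hstack([cv2.resize(a,(400,400),interpolation=0),cv2.resize(b,(400,222),interpolation=0) if 0 else np.pad(cv2.resize(b,(396,220),interpolation=0),((0,180),(0,4),(0,0)))]))
E
```

```text
11.3833 [ 589.3 -112.1  207.1] [-0.199  0.287  2.271  3.203  0.294 -1.619] [-6.4  1.4  0. ] fk err [ 32.5  -5.2 -10.4]
up [ 0.004 -0.639  0.769]
scene [274  75  16  13 161] [281.1  81.4]
scene [262  89  14  17  97] [268.7  97.1]
scene [285  88  10  15  45] [290.8  95.1]
scene [287 101  11  32 209] [293.5 116.5]
scene [255 128  30  22 288] [269.1 141.1]
top [413 186  41  16 346] [432.1 194. ]
top [459 196  24  21 382] [470.5 206.1]
top [407 213   5   9  33] [408.6 217.8]
scene [263  90  13  15  74] [268.8   97.07]
top [413 188  40  14 259] [432.73 194.37]
mark [ 544.1 -300.7  248.7] ptr mid [ 567.7 -234.8  245. ] 1.4 tip [ 559.5 -270.8  245. ] to go 3.8
scene-only z 243.25
top-only z 241.5
scene (array([272.7,  74. ], dtype=float32), array([289.5,  89.1], dtype=float32), 198.53120795241557)
top (array([457.8, 195.5], dtype=float32), array([483.2, 216.6], dtype=float32), 410.9490546346642)
```

View pics/zz8.png

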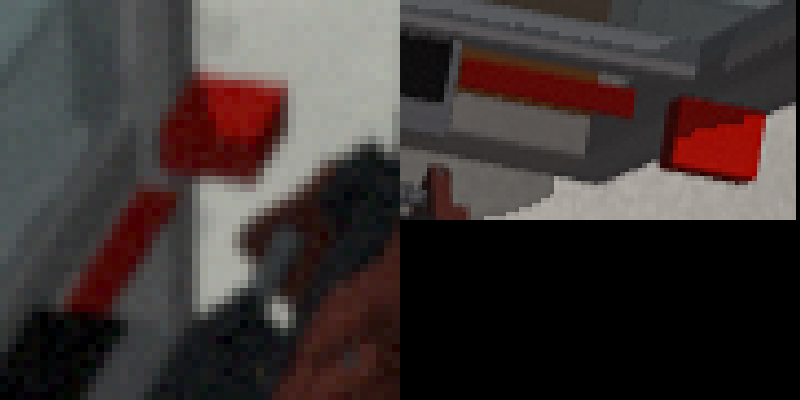

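Run:
```python
from pz import *
R=RL();m,_=mark()
p,e=tri((273.5,89.3),(452.7,197.7));print('tip tri',p.round(1),e, 'lip frame rel mark',(R.T@(m-p)).round(1))
p=ptr((268.8,97.07),(432.73,194.37))[0]
for dz in(-4,-2,0):
  for n in('scene','top'):
    C=np.array([proj(n,p+[0,0,dz]+R@np.array([x,y,z])) for x in(-6,6) for y in(-37,37) for z in(-2,2)],np.float32);print(dz,n,C.min(0).round(1),C.max(0).round(1),cv2.contourArea(cv2.convexHull(C)))
# expected mark-relative geometry: tip x in lip 30 , y -164; mark y -164-15-18=-197
tipxy=m+R@np.array([0,33,0]);print(tipxy)
# scene-only with tip xy taken at line y: 
for x in(560,):
  for tip in((560,-271.5),(559.5,-270.8),(560.5,-272.5)):
    zs=np.arange(230,260,.25);v=np.array([proj('scene',np.array([*tip,z]))[1] for z in zs]);print(tip,'tip centre z from row 89.3:',zs[np.argmin(abs(v-89.3))]-2)
```

```text
tip tri [ 560.6 -271.4  243.9] 1.445649952073099 lip frame rel mark [ -9.6 -32.1   4.9]
-4 scene [260.9  89.4] [276.1 107.7] 113.70233490050305
-4 top [411.4 188. ] [452.8 202.3] 280.30339707201347
-2 scene [260.9  88.6] [276.1 106.9] 113.83537446451373
-2 top [411.6 187.8] [453.1 202.1] 281.60429243254475
0 scene [260.8  87.8] [276.1 106.1] 113.96768473403063
0 top [411.9 187.6] [453.5 201.9] 282.9136618860066
[ 551.39598707 -268.46682776  248.73673803]
(560, -271.5) tip centre z from row 89.3: 241.75
(559.5, -270.8) tip centre z from row 89.3: 242.0
(560.5, -272.5) tip centre z from row 89.3: 241.25
```

The estimates give 4 to 5 mm to go. I'll raise it 4.5 mm.

Request:
carry_out --delta_pos '[[0, -0.1, 0.12], [0, -0.2, 0.23], [0, -0.29, 0.35], [0, -0.29, 0.35], [0, -0.29, 0.35]]' --rotation '[[0, 0, 0], [0, 0, 0], [0, 0, 0], [0, 0, 0], [0, 0, 0]]'

```text
t: 11.9
ee_pos: [589.3, -112.1, 211.2]
orientation: [-0.499, 0.615, -1.71]
ft_force: [-6.4, -0.1, -1.1]
width: 0.4
```

```bash
python3 look.py 9; python3 meas.py 9 3 x
python3 - <<'E'
from pz import *
a=cv2.imread('pics/scene9.png')[66:116,254:304];b=cv2.imread('pics/top9.png')[175:225,400:490]
cv2.imwrite('pics/zz9.png',np.hstack([cv2.resize(a,(400,400),interpolation=0),np.pad(cv2.resize(b,(396,220),interpolation=0),((0,180),(0,4),(0,0)))]))
E
```

```text
11.9 [ 589.3 -112.1  211.2] [-0.199  0.277  2.269  3.206  0.281 -1.622] [-6.4 -0.1 -1.1] fk err [31.1 -4.9 -9.9]
up [ 0.004 -0.64   0.769]
scene [262  75  28  29 264] [276.2  86.9]
scene [285  86  10  15  45] [290.8  92.8]
scene [287  99  11  33 205] [293.6 114.4]
scene [255 126  31  24 309] [269.3 140.2]
top [413 186  41  16 374] [432.5 193.6]
top [459 196  24  21 383] [470.5 206.1]
top [408 213   5   9  35] [409.6 217.3]
scene [263  76  18  28 138] [272.75  89.29]
top [414 188  40  13 260] [433.39 193.99]
mark [ 544.1 -300.7  248.7] ptr mid [ 561.  -228.5  268.3] 7.8 tip [ 552.9 -264.6  268.3] to go -19.6
scene-only z 262.5
top-only z 245.5
```

View pics/zz9.png

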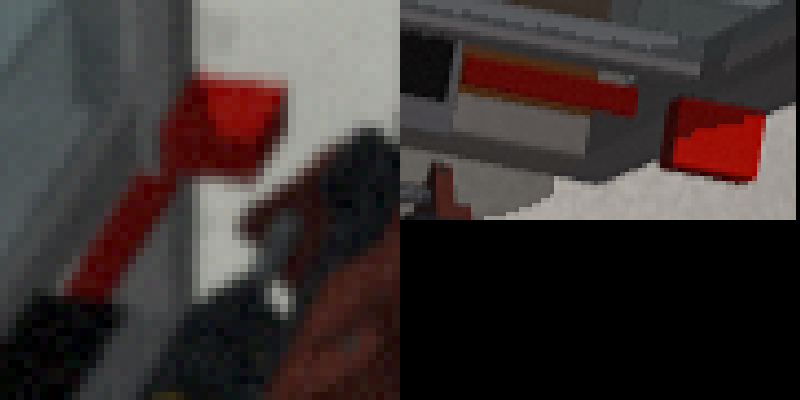

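Run:
```python
from pz import *
R=RL();m,_=mark()
for zm in(247.4,248.7):
    c=np.array([m[0],m[1],zm])+R@np.array([9.6,32.5,0])
    for x in(-6,0,6):
        for z in(2,-2):
            print(zm,x,z,'scene',proj('scene',c+R@np.array([x,0,z])).round(2),'top',proj('top',c+R@np.array([x,0,z])).round(2))
im=cv2.imread('pics/scene9.png')
print('scene red rows, G'); print(im[82:98,268:280,2])
```

```text
247.4 -6 2 scene [275.62  87.47] top [453.05 200.73]
247.4 -6 -2 scene [275.64  89.07] top [452.31 201.09]
247.4 0 2 scene [273.13  87.12] top [453.54 197.56]
247.4 0 -2 scene [273.15  88.71] top [452.8  197.93]
247.4 6 2 scene [270.65  86.76] top [454.03 194.39]
247.4 6 -2 scene [270.68  88.35] top [453.29 194.79]
248.7 -6 2 scene [275.61  86.96] top [453.3  200.61]
248.7 -6 -2 scene [275.63  88.55] top [452.55 200.97]
248.7 0 2 scene [273.12  86.6 ] top [453.79 197.43]
248.7 0 -2 scene [273.15  88.19] top [453.04 197.81]
248.7 6 2 scene [270.64  86.25] top [454.28 194.27]
248.7 6 -2 scene [270.67  87.84] top [453.53 194.66]
scene red rows, G
[[ 62  55  59  73  70  67  78  81  81  82  78  77]
 [ 50  58  53  68  71  59  73  76  72  75  74  72]
 [ 52  51  56  64  72  62  70  77  72  71  71  71]
 [ 49  54  50  68  71  62  71  74  75  71  74  70]
 [ 54  55  57  64  73  66  69  75  74  71  70  77]
 [ 54  55  63  71  76  76  73  69  66  67  69  79]
 [ 49  52  64  69  73  76  69  66  56  57  87 117]
 [ 52  64  72  75  72  71  71  62  56  62 110 157]
 [ 58  68  71  75  72  77  69  61  55  62 106 159]
 [ 66  70  71  76  74  71  60  59  57  59 106 158]
 [ 72  72  74  71  73  65  65  59  51  60 105 151]
 [ 71  76  74  72  68  69  65  59  57  58 103 149]
 [ 76  72  74  72  63  68  72  63  56  60 102 147]
 [ 73  77  73  67  65  71  69  58  55  60 106 151]
 [ 72  73  68  64  66  72  74  59  54  64 109 161]
 [ 76  68  63  68  76  71  72  59  55  61 109 157]]
```

Run:
```python
import cv2,numpy as np
for k in '89':
    im=cv2.imread(f'pics/scene{k}.png').astype(int);d=im[...,2]-im[...,1]
    print(k);print(d[80:98,268:280])
```

```text
8
[[-5 -1  0 -3  0 -1 15 46 58 59 68 63]
 [-3 -1 -3 -1  0  3 36 62 74 72 67 74]
 [-2 -1 -1 -2 -2  7 47 72 68 69 71 72]
 [-1 -1  0 -1 -1  4 52 65 69 62 63 70]
 [ 0  2 -1 -1  0  4 46 58 65 60 69 70]
 [ 1 -2 -3  1 -2  4 50 58 74 60 66 56]
 [-1  2  1 -2  2  2 44 64 59 59 67 61]
 [ 0 -2 -1  0 -3  4 21 35 40 42 44 38]
 [ 0 -1  0  8  9  7  5  9  8 14 10 13]
 [-2  1  9 29 29 26 19 15  7  3  0 -1]
 [ 2  1 24 47 54 54 53 44 18  5 -1 -4]
 [ 0 10 44 61 66 63 61 46 10  4 -2 -2]
 [ 8 37 66 72 63 71 54 29  4 -1  0  1]
 [25 51 69 71 59 50 45 10  2 -2 -1 -2]
 [44 63 70 72 59 46 17  1  0  0 -1 -2]
 [55 69 65 66 53 25  2  0 -1  1 -2 -2]
 [64 68 60 67 39  8  1 -2  0  1 -2 -1]
 [72 67 62 52 23  4 -2 -1  0  0 -1 -1]]
9
[[-1 -1 -1 -4 -1  1 16 45 58 64 59 77]
 [-2 -3  1  0 -1  7 37 60 76 71 71 67]
 [ 0  0  0 -2 -1  8 51 70 72 69 63 67]
 [-2  1 -4  0 -1  2 46 64 67 69 62 69]
 [-2 -1 -2 -4 -1  4 51 61 65 66 63 69]
 [-2  0 -2  2  0  7 41 58 63 68 58 69]
 [ 0  1  1  3  3  3 47 59 68 58 65 62]
 [ 1  0  6 21 17 16 43 58 42 46 45 40]
 [-6  2 24 47 53 48 50 51 20 16 13 12]
 [-2 13 41 61 72 63 66 52 12  0  1  3]
 [ 8 30 55 59 71 58 54 31  6 -1 -2 -1]
 [23 49 63 67 61 62 45 12  2 -2 -1 -2]
 [41 65 65 62 61 57 26  3 -1  2  0 -2]
 [59 66 66 69 62 36 11  0 -3 -5 -2 -2]
 [62 70 68 62 47 15  3  0 -1 -1 -2 -2]
 [67 64 72 57 25  4 -1 -1 -3 -2 -2  0]
 [67 64 54 41 10  1  0 -2 -1 -1  0 -2]
 [71 66 48 18  4 -1 -2  1  3 -1 -3 -2]]
```

Run:
```python
from pz import *
im=cv2.imread('pics/scene0.png').astype(float);
for n in range(1): pass
d=im[...,2]-im[...,1]
def cross(col):
    p=d[70:93,col];i=np.where(p>30)[0]
    def half(a,b,mx): return a+(mx/2-p[a])/(p[b]-p[a])*(b-a)
    t=i[0];mt=np.median(p[t+2:t+4]);b=i[-1];mb=np.median(p[b-3:b-1])
    tt=np.interp(mt/2,p[t-2:t+2],np.arange(t-2,t+2));bb=np.interp(-mb/2,-p[b-1:b+4],np.arange(b-1,b+4))
    return round(70+tt,2),round(70+bb,2)
for c in range(275,290): print(c,cross(c))
R=RL();m,_=mark()
for zm in (247.4,248.7):
  print(zm)
  for x in(-15,15):
    for y in(18,-18):
      for z in(8,-8):
        print((x,y,z),proj('scene',np.array([m[0],m[1],zm])+R@np.array([x,y,z])).round(2),end=' ')
print(m)
```

```text
275 (np.float64(79.21), np.float64(87.05))
276 (np.float64(77.87), np.float64(87.19))
277 (np.float64(75.97), np.float64(87.42))
278 (np.float64(75.04), np.float64(87.47))
279 (np.float64(74.56), np.float64(87.28))
280 (np.float64(75.22), np.float64(87.31))
281 (np.float64(75.36), np.float64(87.41))
282 (np.float64(75.55), np.float64(87.62))
283 (np.float64(75.64), np.float64(87.58))
284 (np.float64(75.68), np.float64(87.84))
285 (np.float64(75.78), np.float64(87.58))
286 (np.float64(75.93), np.float64(85.43))
287 (np.float64(76.23), np.float64(82.9))
288 (np.float64(76.2), np.float64(82.21))
289 (np.float64(75.33), np.float64(81.0))
247.4
(-15, 18, 8) [285.17  83.23] (-15, 18, -8) [285.13  89.58] (-15, -18, 8) [289.46  76.18] (-15, -18, -8) [289.38  82.45] (15, 18, 8) [272.75  81.49] (15, 18, -8) [272.86  87.82] (15, -18, 8) [277.32  74.53] (15, -18, -8) [277.38  80.78] 248.7
(-15, 18, 8) [285.17  82.71] (-15, 18, -8) [285.14  89.07] (-15, -18, 8) [289.47  75.66] (-15, -18, -8) [289.38  81.95] (15, 18, 8) [272.74  80.97] (15, 18, -8) [272.85  87.31] (15, -18, 8) [277.32  74.02] (15, -18, -8) [277.37  80.28] [ 544.13001473 -300.65697603  248.73673803]
```

The centroid and edge checks put the pointer between 0 and 2 mm low. I'll raise it about 1.2 mm, then lower the fingers and back out.

Request:
carry_out --delta_pos '[[0, -0.08, 0.09], [0, -0.08, 0.09], [0, -0.08, 0.09]]' --rotation '[[0, 0, 0], [0, 0, 0], [0, 0, 0]]'

```text
t: 12.25
ee_pos: [589.3, -112.1, 212.2]
orientation: [-0.499, 0.616, -1.71]
ft_force: [-5.8, 0.2, -1.3]
width: 0.3
```

Request:
carry_out --delta_pos '[[0, 0.3, -0.35], [0, 0.65, -0.8], [0, 1, -1.2], [0, 1.3, -1.55], [0, 0.5, -2.2], [0, -0.4, -2.9], [0, -1.3, -3.7], [0, -2.2, -4.4], [0, -3, -5.2], [0, -3.3, -5.4], [0, -3.3, -5.4], [0, -3.3, -5.4]]' --rotation '[[0, 0, 0], [0, 0, 0], [0, 0, 0], [0, 0, 0], [0, 0, 0], [0, 0, 0], [0, 0, 0], [0, 0, 0], [0, 0, 0], [0, 0, 0], [0, 0, 0], [0, 0, 0]]'

```text
t: 13.25
ee_pos: [530.9, -99.1, 191.9]
orientation: [-0.499, 0.615, -1.71]
ft_force: [-0.4, 0.2, 0.1]
width: 0.1
```

```bash
python3 look.py 10
python3 - <<'E'
import cv2,numpy as np
im=cv2.imread(f'pics/scene10.png').astype(int);d=im[...,2]-im[...,1]
print(d[82:92,268:280])
E
```

```text
13.25 [530.9 -99.1 191.9] [-0.195  0.264  2.398  3.195  0.398 -1.608] [-0.4  0.2  0.1] fk err [ 40.   -6.5 -14.7]
up [ 0.004 -0.639  0.769]
scene [262  75  28  28 262] [276.5  86.5]
scene [255 135   8  15  38] [259.1 142.7]
scene [280 138  18  12 117] [290.7 145.3]
top [413 185  41  17 372] [432.6 193.6]
top [459 197  24  20 381] [470.5 206.1]
[[-3 -2  2  0  0  5 47 70 72 75 68 69]
 [-1 -3 -3 -1 -2  2 45 68 71 67 67 70]
 [-2 -1  2 -3 -2  2 45 70 66 69 64 64]
 [-2 -2 -3  1  2  2 45 59 66 64 73 61]
 [-1 -2  4  5  9  9 44 59 69 59 67 58]
 [-1  1 12 29 26 28 54 66 43 41 48 37]
 [-3  8 30 52 59 59 62 52 27 14 11 12]
 [ 3 24 54 63 70 65 65 43 14  2  0  0]
 [11 38 59 66 63 60 57 30  3  0 -2  0]
 [29 55 62 65 66 61 36 12  1  0 -1 -2]]
```

View pics/scene10.png

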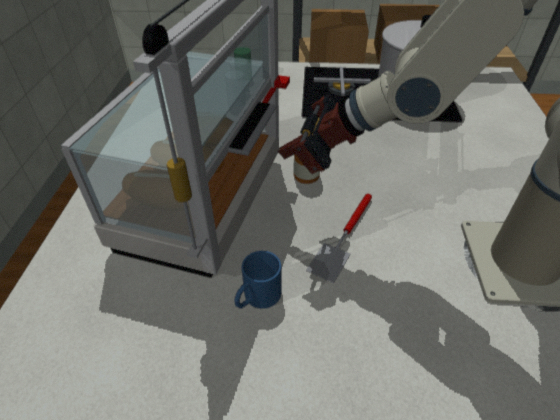

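View pics/top10.png

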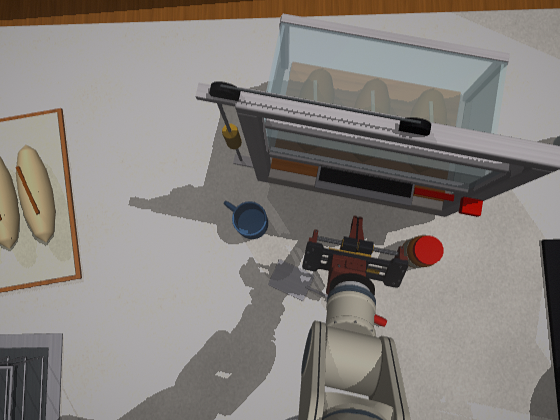

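The window stood still when I took the fingers out. The tip edge is at scene row 87.15, where level predicts 86.6 to 87.1. The mug (250,220), jar (428,250) and spatula are unmoved, and the hand is clear.

```bash
python3 -c "
from workcell import ctrl
print(ctrl.get_obs()['ft_force']);print(ctrl.close_job())"
```

```text
[ 0.3672028  -0.17401038 -0.07448001]
the job is handed in; nothing more can be done
None
```

I pushed the window up from under the lip's outer edge with closed fingertips slanting about 40° down. It rose roughly 100 mm, until the pointer stood level with the middle of the red mark. I then lowered the fingers, backed out and handed the job in at about 13 s.

**Last checks:**
- **Window:** it stayed put after release, and the force reading is back to zero.
- **Other objects:** the mug, jar and spatula are where they were, and the hand is about 40 mm clear of the lip.
- **Pointer height:** my two image measurements disagree slightly. The tip's edge suggests it is 0 to 1.5 mm low, and the centroid estimate suggests about level to 1 mm high.

**What went wrong on the way:** the first try at slanting the tool ran joint 5 to the end of its range. It was in free space and touched nothing. I turned the wrist over to the other configuration before going in under the lip.

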